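Cap the mill's gear shafts with the train locked and the oil shut off

ROBOT

A 6-joint arm with a two-finger parallel gripper is mounted at the origin on the work surface. World frame = base frame: x ahead of the robot, y to its left, z up, the work surface at z = 0. Lengths are in m, angles in rad, forces in N, time in s.
With the tool pointing down it reaches from about 0.275 to 0.825 m from the base axis. Payload 4.9 kg.
Tool frame: the origin (TCP) lies between the finger pads; the fingertips stand 17 mm ahead of it and the grasp point (between the pads) lies 2 mm behind it (finger_overhang is the distance from the TCP to the fingertips, in m); z points along the fingers, x is the direction in which the jaws open and shut, and the axes are right-handed (so a half turn about z gives the same grasp; the last joint's range is limited). The gripper opens to 85 mm and grips with 20 to 120 N. Pads are 22 mm wide; open, the fingers measure 114 mm over their backs; the gripper's body (76 mm by 85 mm) begins 54 mm behind the grasp point. The pads swing forward as they close: fully open they stand 13 mm farther back than shut.
Start: joints at [-1.411, 0.326, -0.193, 1.052, 0, 1.437], TCP at [0.159, -0.526, 0.21] pointing down, gripper open.
Joint ranges: [-2.65, 2.65], [-0.97, 1.79], [-1.3, 1.35], [-1.93, 2.1], [-1.47, 1.37], [-3.14, 3.14]. Speed limits (rad/s): [2.57, 2.57, 3.14, 3.14, 3.14, 3.14].

INTERFACE

Orientations are given as a 3x3 rotation matrix whose columns are the frame's x, y, z axes.
In Python, from rig import get_obs, camera, camera_params, sign_off, find_in, tip_of, finger_overhang gives the robot as it stands.
- The arm moves only by the tool play_rows, never from a script. Its argument "motion" is a list of rows, each an object of numbers: "tx", "ty", "tz": the shift along the tool's x, y, z in cm; "rx", "ry", "rz": the turn, a rotation vector about the tool's x, y, z in rad. In form: [{"tx": .., "ty": .., "tz": .., "rx": .., "ry": .., "rz": ..}, ...]. A call has 1 to 8 rows; each row is the pose to reach, as a shift and turn from the pose commanded when the call began, along the tool's axes at that moment; what a row does not reach only later rows make up. A row lasts 1/8 s, in which the tool goes at most 62.5 mm and 10.7 degrees, less where a joint would pass 70% of its speed; a pose out of reach is approached as far as the arm can. A call with a gripper value outside its range is refused whole. "fingers" is the opening in per cent of the stroke, from 0 (shut) to 100 (fully open), set as the call begins (left out, the last holds). The fingers move at their own pace and stop on an object; the grip force is fixed at half the most. Time passes only in rows, so rows that repeat a pose let the fingers close. It gives the time, the measured TCP pose, the force and the opening at its end, in the units of the state.
- get_obs(): the state, without advancing time (a new reading comes with each control period).
- camera(name): name is "side" or "top"; returns (picture, depth): 480x640x3 uint8, blue, green, red; 480x640 float32, m along the optical axis (not along the pixel's ray), 0 where there is no reading.
- camera_params(name): a dict with "intrinsics" (3x3 intrinsics, pixels), "dist_coeffs" ([k1, k2, p1, p2, k3] as OpenCV has them; the pictures are not rectified), "rvec" (rotation vector, rad) and "tvec" (3), from world to camera coordinates, as OpenCV has them. Camera axes: x right, y down, z forward; pixel columns grow to the right and rows downward; lengths in m; the calibration is good to about 2 mm. A picture is of the moment at which its call begins. camera_params takes no time and is no camera call.
- sign_off(): hands the job in, once; it reports no verdict.
Trained networks look in the newest picture that a camera, given by its name, has taken for a name from the list of things; names that differ only in an ending like _2 or _b are one class to them, and where a whole thing is asked for, a point or a joint stands for the part that bears it (a point fixed in the world has none). Each returns a list of dicts, best first, with "confidence" (0 to 1); they miss things now and then, are a little off and sometimes report something else, mostly with a low value. They report only what shows in the picture. A call takes as long as a camera call.
- find_in(name, camera): "extent" ([centre column, centre row, width, height] in pixels, round what is visible of it).
- tip_of(name, camera): "position" ([column, row] in pixels: a listed point, or the origin of a listed thing).
The state is a dict: "time": time; "joints": joint angles; "qd": joint speeds; "joint_torque": joint torques, N m; "tool_pos": TCP position; "tcp_rot": TCP orientation; "force": force on the tool from outside, world axes, zero at the start; "moment": the same for the moment, N m; "opening": opening from 0.0 (shut) to 1.0 (fully open).
Only numpy, scipy, OpenCV 4.12 (cv2) and the standard library are available. Lean on these libraries where they do the work, as an engineer would, in place of code of your own. Each camera call takes 0.05 s, during which the arm holds its last target. There are 200 camera calls.

TASK

Get the rolling mill's gear case ready to run: turn the oil valve fully shut, then stand the brass locking pin fully home in the hole of the case's boss, and only then press every loose steel cap straight down onto a bare shaft, one to a shaft and whichever shaft you like, until it bites and sits tight on the gear's hub (shafts left over stay bare). When all the caps are on, put the pin back fully home in its wooden stand, and only after that set the oil valve half open, its handle at 45 degrees. Leave the hammer, mug and grease tin alone.

Things in the scene. Friction and masses are not known exactly. Their poses are not given: they have to be found in the camera images.
- shaft0 (a point): One of five like, plain upright steel shafts of the gear case, 14 mm thick, tip tapered over its last 6 mm. The point is on its axis at the top face of the gear's hub, where a cap's underside comes to rest; the shaft's tip is 36 mm above it; z is up. A cap slips loosely over the first 8 mm, then its teeth bite: pushing it on takes some 10 to 20 N all the way, and it stays where it is left.
- shaft1 (a point): One of five like, plain upright steel shafts of the gear case, 14 mm thick, tip tapered over its last 6 mm. The point is on its axis at the top face of the gear's hub, where a cap's underside comes to rest; the shaft's tip is 36 mm above it; z is up. A cap slips loosely over the first 8 mm, then its teeth bite: pushing it on takes some 10 to 20 N all the way, and it stays where it is left.
- shaft2 (a point): One of five like, plain upright steel shafts of the gear case, 14 mm thick, tip tapered over its last 6 mm. The point is on its axis at the top face of the gear's hub, where a cap's underside comes to rest; the shaft's tip is 36 mm above it; z is up. A cap slips loosely over the first 8 mm, then its teeth bite: pushing it on takes some 10 to 20 N all the way, and it stays where it is left.
- shaft3 (a point): One of five like, plain upright steel shafts of the gear case, 14 mm thick, tip tapered over its last 6 mm. The point is on its axis at the top face of the gear's hub, where a cap's underside comes to rest; the shaft's tip is 36 mm above it; z is up. A cap slips loosely over the first 8 mm, then its teeth bite: pushing it on takes some 10 to 20 N all the way, and it stays where it is left.
- shaft4 (a point): One of five like, plain upright steel shafts of the gear case, 14 mm thick, tip tapered over its last 6 mm. The point is on its axis at the top face of the gear's hub, where a cap's underside comes to rest; the shaft's tip is 36 mm above it; z is up. A cap slips loosely over the first 8 mm, then its teeth bite: pushing it on takes some 10 to 20 N all the way, and it stays where it is left.
- cap0_mid (a point): Loose steel push-on cap, 110 g, not always present, standing mouth down on the bench: toothed flange 60 mm across and 5 mm thick at the bottom, eight-sided crown 32 mm across flats above it, 48 mm high in all, top closed. Bore 15 mm wide, 40 mm deep. The point is on its axis, 24 mm above its underside; z is the cap's axis, x and y are square to flats (one every 45 degrees).
- cap1_mid (a point): Loose steel push-on cap, 110 g, not always present, standing mouth down on the bench: toothed flange 60 mm across and 5 mm thick at the bottom, eight-sided crown 32 mm across flats above it, 48 mm high in all, top closed. Bore 15 mm wide, 40 mm deep. The point is on its axis, 24 mm above its underside; z is the cap's axis, x and y are square to flats (one every 45 degrees).
- cap2_mid (a point): Loose steel push-on cap, 110 g, not always present, standing mouth down on the bench: toothed flange 60 mm across and 5 mm thick at the bottom, eight-sided crown 32 mm across flats above it, 48 mm high in all, top closed. Bore 15 mm wide, 40 mm deep. The point is on its axis, 24 mm above its underside; z is the cap's axis, x and y are square to flats (one every 45 degrees).
- cap3_mid (a point): Loose steel push-on cap, 110 g, not always present, standing mouth down on the bench: toothed flange 60 mm across and 5 mm thick at the bottom, eight-sided crown 32 mm across flats above it, 48 mm high in all, top closed. Bore 15 mm wide, 40 mm deep. The point is on its axis, 24 mm above its underside; z is the cap's axis, x and y are square to flats (one every 45 degrees).
- cap4_mid (a point): Loose steel push-on cap, 110 g, not always present, standing mouth down on the bench: toothed flange 60 mm across and 5 mm thick at the bottom, eight-sided crown 32 mm across flats above it, 48 mm high in all, top closed. Bore 15 mm wide, 40 mm deep. The point is on its axis, 24 mm above its underside; z is the cap's axis, x and y are square to flats (one every 45 degrees).
- case: Green gear case, a fixed flat plate 200 x 275 mm, 18 mm thick. On a grid of 84 mm (2 places along its x, 3 along its y) it carries five steel gears, each with an upright shaft through it, and in the sixth place (-x, -y corner) the boss with the lock hole. Gear tops 36 mm and hub tops (38 mm across) 44 mm above the bench. Origin on the bench at the middle.
- lock_hole (a point): Centre of the mouth of the lock hole: an upright 12 mm hole right through the green 56 x 56 mm boss at a corner of the gear case; the boss's top is 50 mm above the bench.
- stand_hole (a point): Centre of the mouth of the upright 12 mm hole in the pin's stand, a fixed wooden block 70 x 70 x 50 mm high; the hole goes right through.
- pin_mid (a point): Brass locking pin, 90 g, 90 mm long, at the start upright in its stand. From below: shank 10 mm thick, 40 mm long, tip tapered; collar 26 mm across, 4 mm thick; round grip 20 mm thick, 46 mm long. The point is on its axis half-way up, 45 mm above the tip; z points from tip to grip. Fully home, the collar rests on the block's top and this point is 5 mm above the hole's mouth.
- handle_mid (a point): Steel bar handle of the oil valve, 90 mm long, 14 mm thick, 28 mm high, lying level and turning about the upright axis through its middle; the point is on that axis, half-way up the bar (its top is 14 mm higher). The bar lies along this point's y axis. The valve is fixed to the bench, its copper pipe level under the handle.
- valve_handle (a joint): Angle of the valve handle in radians: 0 = fully shut (bar square across the pipe, against its stop), 1.57 = fully open (bar along the pipe); it grows counter-clockwise seen from above, is a little stiff (0.12 Nm) and stays where it is left.
- hammer: Hammer lying on the bench beyond the gear case, a bystander; origin under its middle.
- mug: White mug, 76 mm across and 85 mm high, a bystander; origin at the centre of its underside.
- tin_can: Closed grease tin, 68 mm across and 75 mm high, a bystander; origin at the centre of its underside.

How it is judged:
On the way, in this order (a step that is already met when the one before it is completed fails the run):
1. the oil valve is fully shut, before the pin goes into the boss (value of joint valve_handle below 0.1 rad and horizontal distance between pin_mid and lock_hole above 0.03 m), for 0.3 s.
2. the pin is fully home in the boss, the valve shut and no cap yet on a shaft (horizontal distance between pin_mid and lock_hole below 0.004 m and z of pin_mid in the frame of lock_hole below 0.0085 m and angle between pin_mid's own z axis and vertical below 0.1 rad and value of joint valve_handle below 0.1 rad and horizontal distance between each of cap0_mid, cap1_mid, cap2_mid, cap3_mid, cap4_mid and shaft0 above 0.03 m and horizontal distance between each of cap0_mid, cap1_mid, cap2_mid, cap3_mid, cap4_mid and shaft1 above 0.03 m and horizontal distance between each of cap0_mid, cap1_mid, cap2_mid, cap3_mid, cap4_mid and shaft2 above 0.03 m and horizontal distance between each of cap0_mid, cap1_mid, cap2_mid, cap3_mid, cap4_mid and shaft3 above 0.03 m and horizontal distance between each of cap0_mid, cap1_mid, cap2_mid, cap3_mid, cap4_mid and shaft4 above 0.03 m), for 0.3 s.
3. every cap is pressed home on a shaft, with the pin still home in the boss and the valve shut (angle between each of cap0_mid, cap1_mid, cap2_mid, cap3_mid, cap4_mid's own z axis and vertical below 0.06 rad and ((horizontal distance between cap0_mid and shaft0 below 0.003 m and z of cap0_mid in the frame of shaft0 below 0.0265 m) or (horizontal distance between cap0_mid and shaft1 below 0.003 m and z of cap0_mid in the frame of shaft1 below 0.0265 m) or (horizontal distance between cap0_mid and shaft2 below 0.003 m and z of cap0_mid in the frame of shaft2 below 0.0265 m) or (horizontal distance between cap0_mid and shaft3 below 0.003 m and z of cap0_mid in the frame of shaft3 below 0.0265 m) or (horizontal distance between cap0_mid and shaft4 below 0.003 m and z of cap0_mid in the frame of shaft4 below 0.0265 m)) and ((horizontal distance between cap1_mid and shaft0 below 0.003 m and z of cap1_mid in the frame of shaft0 below 0.0265 m) or (horizontal distance between cap1_mid and shaft1 below 0.003 m and z of cap1_mid in the frame of shaft1 below 0.0265 m) or (horizontal distance between cap1_mid and shaft2 below 0.003 m and z of cap1_mid in the frame of shaft2 below 0.0265 m) or (horizontal distance between cap1_mid and shaft3 below 0.003 m and z of cap1_mid in the frame of shaft3 below 0.0265 m) or (horizontal distance between cap1_mid and shaft4 below 0.003 m and z of cap1_mid in the frame of shaft4 below 0.0265 m)) and ((horizontal distance between cap2_mid and shaft0 below 0.003 m and z of cap2_mid in the frame of shaft0 below 0.0265 m) or (horizontal distance between cap2_mid and shaft1 below 0.003 m and z of cap2_mid in the frame of shaft1 below 0.0265 m) or (horizontal distance between cap2_mid and shaft2 below 0.003 m and z of cap2_mid in the frame of shaft2 below 0.0265 m) or (horizontal distance between cap2_mid and shaft3 below 0.003 m and z of cap2_mid in the frame of shaft3 below 0.0265 m) or (horizontal distance between cap2_mid and shaft4 below 0.003 m and z of cap2_mid in the frame of shaft4 below 0.0265 m)) and ((horizontal distance between cap3_mid and shaft0 below 0.003 m and z of cap3_mid in the frame of shaft0 below 0.0265 m) or (horizontal distance between cap3_mid and shaft1 below 0.003 m and z of cap3_mid in the frame of shaft1 below 0.0265 m) or (horizontal distance between cap3_mid and shaft2 below 0.003 m and z of cap3_mid in the frame of shaft2 below 0.0265 m) or (horizontal distance between cap3_mid and shaft3 below 0.003 m and z of cap3_mid in the frame of shaft3 below 0.0265 m) or (horizontal distance between cap3_mid and shaft4 below 0.003 m and z of cap3_mid in the frame of shaft4 below 0.0265 m)) and ((horizontal distance between cap4_mid and shaft0 below 0.003 m and z of cap4_mid in the frame of shaft0 below 0.0265 m) or (horizontal distance between cap4_mid and shaft1 below 0.003 m and z of cap4_mid in the frame of shaft1 below 0.0265 m) or (horizontal distance between cap4_mid and shaft2 below 0.003 m and z of cap4_mid in the frame of shaft2 below 0.0265 m) or (horizontal distance between cap4_mid and shaft3 below 0.003 m and z of cap4_mid in the frame of shaft3 below 0.0265 m) or (horizontal distance between cap4_mid and shaft4 below 0.003 m and z of cap4_mid in the frame of shaft4 below 0.0265 m)) and horizontal distance between pin_mid and lock_hole below 0.004 m and z of pin_mid in the frame of lock_hole below 0.0085 m and angle between pin_mid's own z axis and vertical below 0.1 rad and value of joint valve_handle below 0.1 rad), for 0.3 s.
4. the pin is back fully home in its stand, with the caps home and the valve still shut (horizontal distance between pin_mid and stand_hole below 0.004 m and z of pin_mid in the frame of stand_hole below 0.0085 m and angle between pin_mid's own z axis and vertical below 0.1 rad and angle between each of cap0_mid, cap1_mid, cap2_mid, cap3_mid, cap4_mid's own z axis and vertical below 0.06 rad and ((horizontal distance between cap0_mid and shaft0 below 0.003 m and z of cap0_mid in the frame of shaft0 below 0.0265 m) or (horizontal distance between cap0_mid and shaft1 below 0.003 m and z of cap0_mid in the frame of shaft1 below 0.0265 m) or (horizontal distance between cap0_mid and shaft2 below 0.003 m and z of cap0_mid in the frame of shaft2 below 0.0265 m) or (horizontal distance between cap0_mid and shaft3 below 0.003 m and z of cap0_mid in the frame of shaft3 below 0.0265 m) or (horizontal distance between cap0_mid and shaft4 below 0.003 m and z of cap0_mid in the frame of shaft4 below 0.0265 m)) and ((horizontal distance between cap1_mid and shaft0 below 0.003 m and z of cap1_mid in the frame of shaft0 below 0.0265 m) or (horizontal distance between cap1_mid and shaft1 below 0.003 m and z of cap1_mid in the frame of shaft1 below 0.0265 m) or (horizontal distance between cap1_mid and shaft2 below 0.003 m and z of cap1_mid in the frame of shaft2 below 0.0265 m) or (horizontal distance between cap1_mid and shaft3 below 0.003 m and z of cap1_mid in the frame of shaft3 below 0.0265 m) or (horizontal distance between cap1_mid and shaft4 below 0.003 m and z of cap1_mid in the frame of shaft4 below 0.0265 m)) and ((horizontal distance between cap2_mid and shaft0 below 0.003 m and z of cap2_mid in the frame of shaft0 below 0.0265 m) or (horizontal distance between cap2_mid and shaft1 below 0.003 m and z of cap2_mid in the frame of shaft1 below 0.0265 m) or (horizontal distance between cap2_mid and shaft2 below 0.003 m and z of cap2_mid in the frame of shaft2 below 0.0265 m) or (horizontal distance between cap2_mid and shaft3 below 0.003 m and z of cap2_mid in the frame of shaft3 below 0.0265 m) or (horizontal distance between cap2_mid and shaft4 below 0.003 m and z of cap2_mid in the frame of shaft4 below 0.0265 m)) and ((horizontal distance between cap3_mid and shaft0 below 0.003 m and z of cap3_mid in the frame of shaft0 below 0.0265 m) or (horizontal distance between cap3_mid and shaft1 below 0.003 m and z of cap3_mid in the frame of shaft1 below 0.0265 m) or (horizontal distance between cap3_mid and shaft2 below 0.003 m and z of cap3_mid in the frame of shaft2 below 0.0265 m) or (horizontal distance between cap3_mid and shaft3 below 0.003 m and z of cap3_mid in the frame of shaft3 below 0.0265 m) or (horizontal distance between cap3_mid and shaft4 below 0.003 m and z of cap3_mid in the frame of shaft4 below 0.0265 m)) and ((horizontal distance between cap4_mid and shaft0 below 0.003 m and z of cap4_mid in the frame of shaft0 below 0.0265 m) or (horizontal distance between cap4_mid and shaft1 below 0.003 m and z of cap4_mid in the frame of shaft1 below 0.0265 m) or (horizontal distance between cap4_mid and shaft2 below 0.003 m and z of cap4_mid in the frame of shaft2 below 0.0265 m) or (horizontal distance between cap4_mid and shaft3 below 0.003 m and z of cap4_mid in the frame of shaft3 below 0.0265 m) or (horizontal distance between cap4_mid and shaft4 below 0.003 m and z of cap4_mid in the frame of shaft4 below 0.0265 m)) and value of joint valve_handle below 0.1 rad), for 0.3 s.
At the end, for the whole second after the job is handed in: every cap present is upright on a shaft of its own, its axis within 3 mm of the shaft's and its underside within 2.5 mm of the hub; the pin is upright and home in its stand (within 3.5 mm of full depth and 4 mm of centre) and at rest; the valve handle stands at 45 degrees, give or take 7 (angle between each of cap0_mid, cap1_mid, cap2_mid, cap3_mid, cap4_mid's own z axis and vertical below 0.06 rad and ((horizontal distance between cap0_mid and shaft0 below 0.003 m and z of cap0_mid in the frame of shaft0 below 0.0265 m) or (horizontal distance between cap0_mid and shaft1 below 0.003 m and z of cap0_mid in the frame of shaft1 below 0.0265 m) or (horizontal distance between cap0_mid and shaft2 below 0.003 m and z of cap0_mid in the frame of shaft2 below 0.0265 m) or (horizontal distance between cap0_mid and shaft3 below 0.003 m and z of cap0_mid in the frame of shaft3 below 0.0265 m) or (horizontal distance between cap0_mid and shaft4 below 0.003 m and z of cap0_mid in the frame of shaft4 below 0.0265 m)) and ((horizontal distance between cap1_mid and shaft0 below 0.003 m and z of cap1_mid in the frame of shaft0 below 0.0265 m) or (horizontal distance between cap1_mid and shaft1 below 0.003 m and z of cap1_mid in the frame of shaft1 below 0.0265 m) or (horizontal distance between cap1_mid and shaft2 below 0.003 m and z of cap1_mid in the frame of shaft2 below 0.0265 m) or (horizontal distance between cap1_mid and shaft3 below 0.003 m and z of cap1_mid in the frame of shaft3 below 0.0265 m) or (horizontal distance between cap1_mid and shaft4 below 0.003 m and z of cap1_mid in the frame of shaft4 below 0.0265 m)) and ((horizontal distance between cap2_mid and shaft0 below 0.003 m and z of cap2_mid in the frame of shaft0 below 0.0265 m) or (horizontal distance between cap2_mid and shaft1 below 0.003 m and z of cap2_mid in the frame of shaft1 below 0.0265 m) or (horizontal distance between cap2_mid and shaft2 below 0.003 m and z of cap2_mid in the frame of shaft2 below 0.0265 m) or (horizontal distance between cap2_mid and shaft3 below 0.003 m and z of cap2_mid in the frame of shaft3 below 0.0265 m) or (horizontal distance between cap2_mid and shaft4 below 0.003 m and z of cap2_mid in the frame of shaft4 below 0.0265 m)) and ((horizontal distance between cap3_mid and shaft0 below 0.003 m and z of cap3_mid in the frame of shaft0 below 0.0265 m) or (horizontal distance between cap3_mid and shaft1 below 0.003 m and z of cap3_mid in the frame of shaft1 below 0.0265 m) or (horizontal distance between cap3_mid and shaft2 below 0.003 m and z of cap3_mid in the frame of shaft2 below 0.0265 m) or (horizontal distance between cap3_mid and shaft3 below 0.003 m and z of cap3_mid in the frame of shaft3 below 0.0265 m) or (horizontal distance between cap3_mid and shaft4 below 0.003 m and z of cap3_mid in the frame of shaft4 below 0.0265 m)) and ((horizontal distance between cap4_mid and shaft0 below 0.003 m and z of cap4_mid in the frame of shaft0 below 0.0265 m) or (horizontal distance between cap4_mid and shaft1 below 0.003 m and z of cap4_mid in the frame of shaft1 below 0.0265 m) or (horizontal distance between cap4_mid and shaft2 below 0.003 m and z of cap4_mid in the frame of shaft2 below 0.0265 m) or (horizontal distance between cap4_mid and shaft3 below 0.003 m and z of cap4_mid in the frame of shaft3 below 0.0265 m) or (horizontal distance between cap4_mid and shaft4 below 0.003 m and z of cap4_mid in the frame of shaft4 below 0.0265 m)) and horizontal distance between pin_mid and stand_hole below 0.004 m and z of pin_mid in the frame of stand_hole below 0.0085 m and angle between pin_mid's own z axis and vertical below 0.1 rad and value of joint valve_handle between 0.665 and 0.905 rad and linear speed of pin below 0.02 m/s); the robot touches nothing.
It fails at once if the hammer is moved by more than 3 cm (distance of hammer from where it was at the start of the episode above 0.03 m).
It fails at once if the mug is moved by more than 3 cm (distance of mug from where it was at the start of the episode above 0.03 m).
It fails at once if the tin is moved by more than 3 cm (distance of tin_can from where it was at the start of the episode above 0.03 m).
Of cap0, cap1, cap2, cap3, cap4 only 3 to 5 are there at a start; the rules pass over those that are not, and their reading is None.
At some moment in a run one of cap0, cap1, cap2, cap3, cap4 may be knocked a few centimetres aside while the robot is not near it.
It also fails if it takes over 210 s, if anything falls off the work surface, if the arm or the gripper's body presses on something with over 40 N, if the wrist force passes 120 N, or if a joint passes its speed limit or range.

## Working session

There is one attempt and no reset: what is moved stays moved. The work goes in short steps, Python scripts to look and compute and a tool call to move; the robot and the scene stay as the last step left them, time stands still between calls to the robot, and variables do not carry over. Pictures are saved under pics/ and viewed, about 12 in all and at most 16, crops included, and the job is handed in when it is done.

Besides the shell and the picture viewer there is one more tool, called by a JSON object that holds its "fn" and its "kwargs", one argument or row to a line. play_rows: Moves the arm, as the interface text tells. Its arguments: {"type":"object","properties":{"motion":{"type":"array","items":{"type":"object","properties":{"tx":{"type":"number"},"ty":{"type":"number"},"tz":{"type":"number"},"rx":{"type":"number"},"ry":{"type":"number"},"rz":{"type":"number"}}}},"fingers":{"type":"number"}},"required":["motion"]}

```bash
mkdir -p pics; ls; cat > h.py <<'E'
import numpy as np, cv2
from rig import *
def P(c):
    p=camera_params(c); R=cv2.Rodrigues(np.array(p['rvec'],float))[0]; return np.array(p['intrinsics'],float),np.array(p['dist_coeffs'],float),R,np.array(p['tvec'],float).ravel()
def ray(c,uv):
    K,D,R,t=P(c); n=cv2.undistortPoints(np.array(uv,float).reshape(-1,1,2),K,D).reshape(-1,2)
    d=np.c_[n,np.ones(len(n))]@R; return -R.T@t,d
def atz(c,uv,z):
    o,d=ray(c,uv); return o+d*((z-o[2])/d[:,2])[:,None]
def proj(c,X):
    K,D,R,t=P(c); return cv2.projectPoints(np.array(X,float).reshape(-1,3),cv2.Rodrigues(R)[0],t,K,D)[0].reshape(-1,2)
def cloud(c,dep):
    h,w=dep.shape; v,u=np.mgrid[:h,:w]; o,d=ray(c,np.c_[u.ravel(),v.ravel()])
    return (o+d*dep.reshape(-1,1)).reshape(h,w,3)
E
cat > look.py <<'E'
from h import *
import sys
n=sys.argv[1]
for c in ['top','side']:
    im,de=camera(c); cv2.imwrite(f'pics/{c}_{n}.png',im); np.save(f'pics/{c}_{n}.npy',de)
E
python3 look.py 0; python3 - <<'E'
from h import *
print(get_obs())
for c in ['top','side']:
    print(c,P(c)[0].tolist(), (-P(c)[2].T@P(c)[3]).round(3), P(c)[1])
for n in ['cap0_mid','shaft0','lock_hole','stand_hole','pin_mid','handle_mid','case']:
    print(n,[(round(r['confidence'],2),np.round(r['position'],1).tolist()) for r in tip_of(n,'top')])
E
```

```text
pics
{'time': 0.1, 'joints': array([-1.41120459e+00,  3.26857345e-01, -1.93483179e-01,  1.05198936e+00,
        2.10019917e-05,  1.43656380e+00]), 'qd': array([-0.00019115, -0.00144569,  0.00305876,  0.00043717,  0.00010799,
       -0.00105665]), 'joint_torque': array([ 1.26438513e-04, -4.44240189e+01,  2.63037944e+01,  7.88196106e-03,
       -6.96516099e-05,  6.78072723e-06]), 'tool_pos': array([ 0.15920098, -0.52588494,  0.20978718]), 'tcp_rot': array([[ 2.89614523e-01, -9.57143343e-01, -2.22970198e-04],
       [-9.57142167e-01, -2.89614521e-01,  1.51740561e-03],
       [-1.51695008e-03, -2.26048524e-04, -9.99998824e-01]]), 'force': array([-0.39433741, -0.05011158, -0.12287057]), 'moment': array([ 0.00635496, -0.04292723, -0.0374294 ]), 'opening': 0.9982678843570407}
top [[478.35535537009105, 0.0, 318.51878848855023], [0.0, 478.35535537009105, 239.39295608101787], [0.0, 0.0, 1.0]] [ 0.454 -0.055  1.362] [0.03018959 0.         0.         0.         0.        ]
side [[590.4616133220749, 0.0, 330.77672867940544], [0.0, 590.4616133220749, 232.93854317382034], [0.0, 0.0, 1.0]] [ 0.507 -1.028  0.719] [-0.00090293  0.          0.          0.          0.        ]
cap0_mid [(0.7, [211.3, 259.3]), (0.23, [322.2, 229.3])]
shaft0 [(0.94, [292.9, 234.8]), (0.93, [298.0, 261.9]), (0.74, [262.1, 236.0]), (0.71, [267.8, 269.1]), (0.63, [324.1, 229.8])]
lock_hole [(0.86, [323.0, 254.7]), (0.63, [400.5, 243.9])]
stand_hole [(0.88, [399.3, 245.3])]
pin_mid [(0.57, [401.4, 242.4])]
handle_mid [(0.46, [406.1, 300.9]), (0.21, [168.4, 255.4])]
case [(0.59, [294.7, 248.1])]
```

View pics/top_0.png

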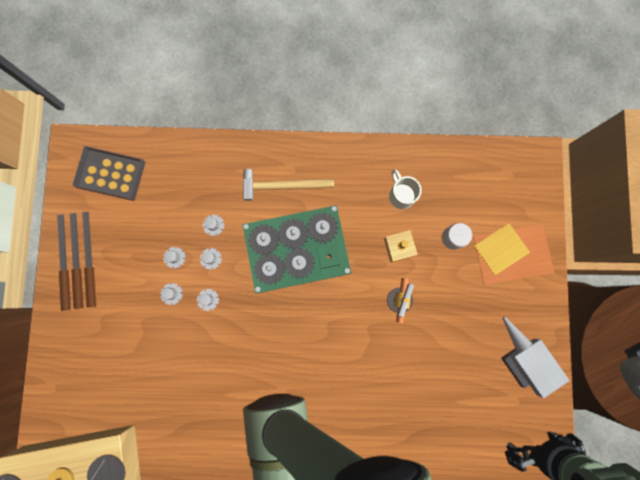

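View pics/side_0.png

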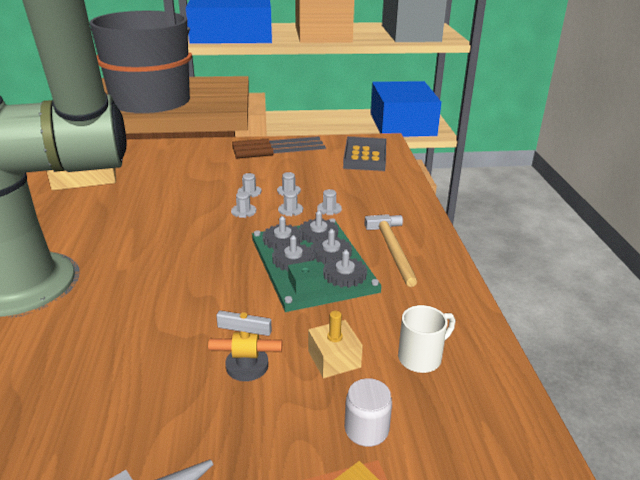

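```bash
cat > fit.py <<'E'
from h import *
from scipy.optimize import least_squares, linear_sum_assignment
det={}
for c in ['top','side']:
    camera(c)
    for n in ['cap0_mid','shaft0','lock_hole','stand_hole','pin_mid','handle_mid','case']:
        det[c,n]=[(r['confidence'],*np.array(r['position'])) for r in tip_of(n,c)]
        print(c,n,[np.round(x,1).tolist() for x in det[c,n]])
G=np.array([[sx*.042,sy*.084,.044] for sx in(-1,1) for sy in(-1,0,1)]); G[0,2]=.05
def world(p,G):
    c,s=np.cos(p[2]),np.sin(p[2]); return np.c_[p[0]+c*G[:,0]-s*G[:,1],p[1]+s*G[:,0]+c*G[:,1],G[:,2]]
def res(p,cams,full=False):
    r=[]
    for c in cams:
        uv=proj(c,world(p,G)); D=np.array(det[c,'shaft0'])[:6,1:]
        D=D[np.array(det[c,'shaft0'])[:6,0]>.3]
        M=np.linalg.norm(D[:,None]-uv[None,1:],axis=2); i,j=linear_sum_assignment(M)
        d=(D[i]-uv[1:][j]); r.append(np.where(np.abs(d)>8,8,d).ravel())
        l=np.array(det[c,'lock_hole'])[:,1:]; k=np.argmin(np.linalg.norm(l-uv[0],axis=1)); r.append(np.clip(l[k]-uv[0],-8,8))
    return np.concatenate(r)
cx=atz('top',[[297,248]],.03)[0]
for cams in (['top'],['side'],['top','side']):
    best=None
    for a in np.arange(-3.1,3.2,.2):
        try: s=least_squares(res,[cx[0],cx[1],a],args=(cams,),loss='soft_l1',x_scale=[.01,.01,.1],diff_step=1e-4)
        except Exception as e: continue
        if best is None or s.cost<best.cost: best=s
    print(cams,best.x.round(4),best.cost,best.fun.round(1))
np.save('case.npy',best.x); print(world(best.x,G).round(4))
E
python3 fit.py
```

```text
top cap0_mid [[0.6, 211.4, 259.9]]
top shaft0 [[0.8, 321.4, 229.4], [0.8, 296.4, 260.0], [0.7, 269.7, 268.5], [0.6, 263.1, 238.3], [0.6, 292.9, 233.9], [0.4, 454.1, 240.6]]
top lock_hole [[0.6, 325.6, 256.5]]
top stand_hole [[0.7, 401.6, 244.8], [0.2, 329.0, 254.5]]
top pin_mid [[0.5, 399.7, 241.3]]
top handle_mid [[0.5, 168.4, 291.5], [0.5, 407.0, 300.5]]
top case [[0.7, 295.8, 247.2]]
side cap0_mid [[0.7, 287.3, 199.5]]
side shaft0 [[1.0, 330.5, 241.0], [0.9, 281.0, 232.1], [0.8, 344.0, 262.8], [0.8, 288.3, 250.6], [0.8, 314.7, 224.3]]
side lock_hole [[0.6, 308.0, 269.3]]
side stand_hole [[0.7, 333.9, 336.1]]
side pin_mid [[0.7, 335.2, 335.3]]
side handle_mid [[0.9, 242.4, 320.2]]
side case [[0.9, 311.6, 263.9]]
['top'] [0.5953 0.017  0.2052] 6.942197231494951 [-0.5  1.5 -1.  -2.8  2.4  0.3  0.7 -0.1  0.7  0.8 -1.8 -0.8]
['side'] [0.5961 0.018  0.2956] 7.607622968814739 [ 0.9 -1.4  1.6  1.2 -2.  -0.3 -4.3  0.3 -0.2  0.5  0.7 -0.2]
['top', 'side'] [0.5956 0.0167 0.2443] 19.57978398276391 [ 0.2  2.7 -1.7 -2.6  1.5 -0.7  1.  -1.3  1.2  0.7 -2.2  0.6  0.7 -2.3
  0.2  1.7 -0.2 -1.6 -3.8  0.5 -2.1  0.1  3.4 -0.4]
[[ 0.5751 -0.0749  0.05  ]
 [ 0.5548  0.0066  0.044 ]
 [ 0.5345  0.0881  0.044 ]
 [ 0.6566 -0.0546  0.044 ]
 [ 0.6363  0.0269  0.044 ]
 [ 0.616   0.1084  0.044 ]]
```

```bash
python3 - <<'E'
from h import *
C=cloud('top',np.load('pics/top_0.npy'))
for n,(u,v) in dict(pin=(404,243),stand=(392,250),tin=(458,233),mug=(405,188),bench=(350,350)).items(): print(n,C[v,u].round(3))
# caps: cluster of points >30mm in area
m=(C[...,2]>.015)&(C[...,2]<.1)
k,lab,st,ce=cv2.connectedComponentsWithStats(m.astype(np.uint8))
for i in range(1,k):
    if st[i,4]>15:
        q=C[lab==i]; print(st[i].tolist(),q.mean(0).round(3),'zmax',q[:,2].max().round(3))
im=cv2.imread('pics/top_0.png'); 
a=cv2.resize(im[195:325,370:490],None,fx=5,fy=5,interpolation=cv2.INTER_CUBIC)[:600,:600]
cv2.imwrite('pics/crop1.png',a)
E
```

```text
pin [ 0.61  -0.275  0.104]
stand [ 0.597 -0.252  0.046]
tin [ 0.645 -0.425  0.076]
mug [ 0.783 -0.294  0.003]
bench [ 0.319 -0.144 -0.001]
[72, 146, 72, 55, 500] [0.803 0.561 0.026] zmax 0.037
[243, 169, 91, 31, 945] [0.779 0.068 0.024] zmax 0.036
[390, 169, 31, 40, 540] [ 0.766 -0.281  0.058] zmax 0.091
[242, 205, 109, 89, 6483] [0.595 0.015 0.032] zmax 0.086
[70, 213, 7, 25, 63] [0.647 0.648 0.017] zmax 0.021
[82, 212, 13, 95, 496] [0.522 0.593 0.02 ] zmax 0.031
[57, 215, 7, 6, 16] [0.665 0.684 0.018] zmax 0.02
[205, 217, 14, 13, 138] [0.658 0.252 0.044] zmax 0.054
[58, 222, 8, 26, 72] [0.621 0.678 0.017] zmax 0.021
[442, 223, 29, 27, 587] [ 0.638 -0.423  0.067] zmax 0.084
[384, 231, 33, 31, 679] [ 0.608 -0.273  0.051] zmax 0.1
[71, 239, 7, 18, 56] [0.582 0.638 0.017] zmax 0.021
[59, 249, 7, 17, 53] [0.555 0.667 0.017] zmax 0.021
[165, 250, 15, 13, 146] [0.563 0.356 0.043] zmax 0.057
[202, 252, 14, 13, 138] [0.562 0.255 0.044] zmax 0.055
[71, 260, 12, 49, 341] [0.475 0.619 0.022] zmax 0.031
[59, 267, 12, 44, 342] [0.465 0.652 0.022] zmax 0.029
[391, 278, 18, 45, 304] [ 0.466 -0.272  0.06 ] zmax 0.1
[160, 287, 17, 13, 157] [0.462 0.359 0.044] zmax 0.053
[199, 294, 14, 12, 140] [0.448 0.256 0.044] zmax 0.055
[406, 298, 4, 12, 23] [ 0.45  -0.294  0.057] zmax 0.066
[503, 317, 39, 80, 629] [ 0.312 -0.577  0.064] zmax 0.1
[530, 339, 9, 5, 24] [ 0.366 -0.614  0.086] zmax 0.098
[0, 426, 139, 54, 3062] [0.055 0.547 0.079] zmax 0.1
```

```bash
cat > rect.py <<'E'
from h import *
im=cv2.imread('pics/top_0.png')
hsv=cv2.cvtColor(im,cv2.COLOR_BGR2HSV)
g=cv2.inRange(hsv,(60,60,20),(95,255,200)); g[:200]=0; g[300:]=0; g[:,:235]=0; g[:,360:]=0
g=cv2.morphologyEx(g,cv2.MORPH_CLOSE,np.ones((25,25)))
k,lab,st,ce=cv2.connectedComponentsWithStats(g); i=1+np.argmax(st[1:,4])
# subpixel: upsample mask contour
cs=max(cv2.findContours((lab==i).astype(np.uint8),cv2.RETR_EXTERNAL,cv2.CHAIN_APPROX_NONE)[0],key=len).reshape(-1,2)
X=atz('top',cs,.018)[:,:2].astype(np.float32)
r=cv2.minAreaRect(X); print(r)
p=np.load('case.npy')
rr=[r[0][0],r[0][1],np.deg2rad(r[2])]; print(rr)
E
python3 rect.py
```

```text
((0.5967151522636414, 0.014862105250358582), (0.19562681019306183, 0.27020591497421265), 13.296529769897461)
[0.5967151522636414, 0.014862105250358582, np.float64(0.23206822357415471)]
```

View pics/crop1.png

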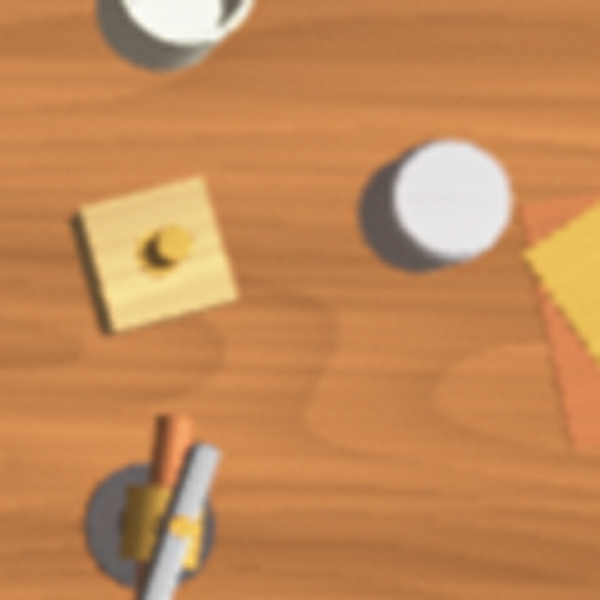

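```bash
cat > ov.py <<'E'
from h import *
import sys
p=[float(a) for a in sys.argv[1:4]]
from math import *
c,s=cos(p[2]),sin(p[2]); W=lambda x,y,z:[p[0]+c*x-s*y,p[1]+s*x+c*y,z]
def circ(x,y,z,r): return [W(x+r*cos(a),y+r*sin(a),z) for a in np.linspace(0,6.3,30)]
rows=[]
for cam,(x0,x1,y0,y1) in dict(top=(235,360,195,305),side=(245,385,200,310)).items():
    im=cv2.imread(f'pics/{cam}_0.png'); f=5
    a=cv2.resize(im[y0:y1,x0:x1],None,fx=f,fy=f,interpolation=cv2.INTER_CUBIC)
    def d(X,col):
        uv=proj(cam,X); q=((uv+.5-[x0,y0])*f).round().astype(int); cv2.polylines(a,[q.reshape(-1,1,2)],False,col,1)
    d([W(sx*.1,sy*.1375,.018) for sx,sy in((-1,-1),(1,-1),(1,1),(-1,1),(-1,-1))],(0,0,255))
    for sx in(-1,1):
        for sy in(-1,0,1):
            if sx==-1 and sy==-1: d(circ(-.042,-.084,.05,.006),(0,255,255)); continue
            d(circ(sx*.042,sy*.084,.044,.019),(255,255,0)); d([W(sx*.042,sy*.084,.044),W(sx*.042,sy*.084,.08)],(0,0,255))
    cv2.imwrite(f'pics/ov_{cam}.png',a)
E
python3 ov.py .5965 .0158 .232
python3 - <<'E'
from h import *
im=cv2.imread('pics/top_0.png'); C=cloud('top',np.load('pics/top_0.npy'))
hsv=cv2.cvtColor(im,cv2.COLOR_BGR2HSV)
def comp(m,u,v):
    k,lab,st,ce=cv2.connectedComponentsWithStats(m); d=[np.hypot(ce[i][0]-u,ce[i][1]-v)+(1e3 if st[i,4]<15 else 0) for i in range(1,k)]; return lab==1+int(np.argmin(d))
m=np.zeros(im.shape[:2],np.uint8); m[272:330,390:420]=1
bar=comp(((hsv[...,1]<60)&(hsv[...,2]>110)&(m>0)).astype(np.uint8),406,300)
print(bar.sum(),np.median(C[bar][:,2]))
v,u=np.nonzero(bar)
for z in(.09,.1,.11):
    X=atz('top',np.c_[u,v],z)[:,:2].astype(np.float32); r=cv2.minAreaRect(X); print('bar',z,X.mean(0),r)
    a=cv2.PCACompute(X,None)[1][0]; print(np.arctan2(a[1],a[0]))
print('bar z', np.percentile(C[bar][:,2],[10,25,50,75,90]).round(3))
# pipe: orange
hp=(hsv[...,0]<9)&(hsv[...,1]>165)&(m>0); v,u=np.nonzero(hp); 
print(hp.sum(),np.c_[u,v][:60:6].tolist())
if hp.sum()>5:
  X=atz('top',np.c_[u,v],.05)[:,:2].astype(np.float32); a=cv2.PCACompute(X,None)[1][0]; print('pipe',X.mean(0),np.arctan2(a[1],a[0]))
y0=np.zeros_like(m); y0[225:268,380:422]=1
st=comp(((hsv[...,0]>18)&(hsv[...,0]<30)&(hsv[...,1]<160)&(hsv[...,2]>150)&(y0>0)).astype(np.uint8),401,245)
cs=np.argwhere(st)[:,::-1]; X=atz('top',cs,.05)[:,:2].astype(np.float32); print('stand',cv2.minAreaRect(X))
print('pin top', atz('top',[[404.0,242.6]],.1))
E
```

```text
82 0.10821005635493741
bar 0.09 [ 0.43731555 -0.27470335] ((0.43652772903442383, -0.27636438608169556), (0.017258992418646812, 0.03964540734887123), 71.82647705078125)
-0.3142668
bar 0.1 [ 0.43744645 -0.2729737 ] ((0.436664879322052, -0.27462172508239746), (0.017123298719525337, 0.039333708584308624), 71.82655334472656)
-0.31426704
bar 0.11 [ 0.4375774 -0.2712441] ((0.4368020296096802, -0.2728790044784546), (0.01698758639395237, 0.03902198746800423), 71.82653045654297)
-0.31426677
bar z [0.104 0.106 0.108 0.11  0.111]
0 []
stand ((0.6097212433815002, -0.2759511470794678), (0.06866726279258728, 0.06889420002698898), 16.816722869873047)
pin top [[ 0.61150047 -0.27531103  0.1       ]]
```

View pics/ov_top.png

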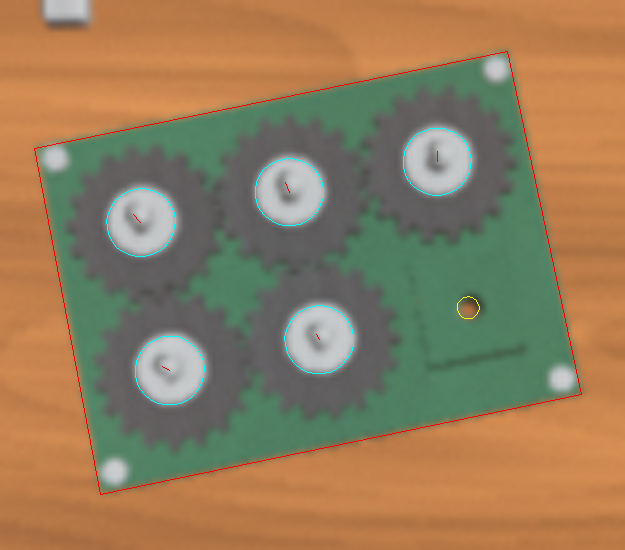

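View pics/ov_side.png

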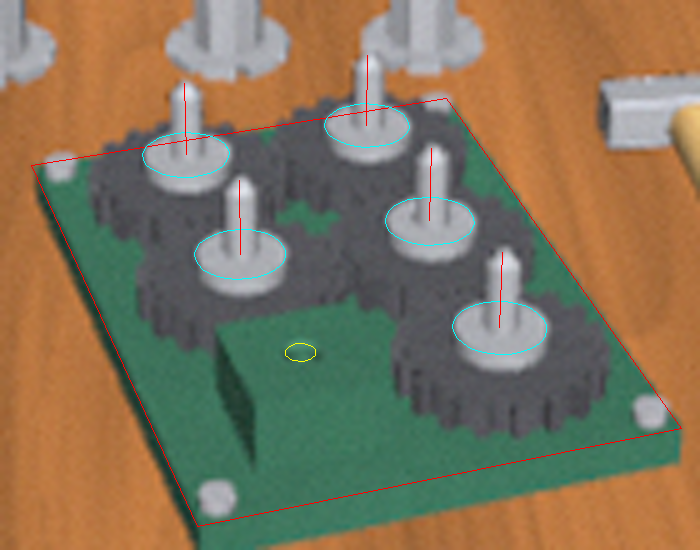

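```bash
cat > tri.py <<'E'
from h import *
def tri(uvs):
    A=np.zeros((3,3));b=np.zeros(3)
    for c,uv in uvs:
        o,d=ray(c,[uv]); d=d[0]/np.linalg.norm(d[0]); M=np.eye(3)-np.outer(d,d); A+=M;b+=M@o
    return np.linalg.solve(A,b)
E
cat >> h.py <<'E'
def go(x,y,z,yaw):
    """deltas (cm, rad) in tool axes from the measured pose to a tool-down pose with tool x at world angle yaw"""
    o=get_obs(); R=np.array(o['tcp_rot']); p=np.array(o['tool_pos'])
    c,s=np.cos(yaw),np.sin(yaw); T=np.array([[c,s,0],[s,-c,0],[0,0,-1.]])
    r=cv2.Rodrigues(R.T@T)[0].ravel(); t=R.T@(np.array([x,y,z])-p)*100
    print('go',np.round(t,2).tolist(),np.round(r,3).tolist(),'t',o['time'],'tcp',p.round(4),'F',np.round(o['force'],1),'op',round(o['opening'],3))
E
python3 - <<'E'
from tri import *
print('handle',tri([('top',(406.5,300.5)),('side',(242.4,320.2))]))
print('pin', tri([('top',(400.5,242)),('side',(335.2,335.3))]))
C=cloud('top',np.load('pics/top_0.npy'));
m=(C[...,2]>.095)&(C[...,2]<.12); m[:,:388]=0;m[:,425:]=0;m[:270]=0;m[330:]=0
X=C[m][:,:2].astype(np.float32); print('bar',m.sum(),C[m].mean(0),cv2.minAreaRect(X)); a=cv2.PCACompute(X,None)[1][0]; print(np.arctan(a[1]/a[0]))
C2=cloud('side',np.load('pics/side_0.npy')); m=(C2[...,2]>.1)&(C2[...,2]<.12); m[:,:205]=0;m[:,290:]=0;m[:300]=0;m[345:]=0
X=C2[m][:,:2].astype(np.float32); print('bar side',m.sum(),C2[m].mean(0),cv2.minAreaRect(X)); a=cv2.PCACompute(X,None)[1][0]; print(np.arctan(a[1]/a[0]))
go(.442,-.274,.2,1.27)
t=cv2.imread('pics/top_0.png')[272:330,375:435]; s=cv2.imread('pics/side_0.png')[300:384,195:295]
cv2.imwrite('pics/valve.png',np.hstack([cv2.resize(t,(380,367),interpolation=cv2.INTER_CUBIC),cv2.resize(s,(420,367),interpolation=cv2.INTER_CUBIC)]))
E
```

```text
handle [ 0.45967553 -0.28206569  0.10234453]
pin [ 0.61553851 -0.27391232  0.05206659]
bar 207 [ 0.4611927  -0.27777809  0.1075621 ] ((0.4610655903816223, -0.2787229120731354), (0.014812106266617775, 0.0898110419511795), 71.46337890625)
-0.32963789
bar side 512 [ 0.46156378 -0.28209274  0.10684722] ((0.4613330066204071, -0.27935993671417236), (0.01871214620769024, 0.08999817818403244), 71.020263671875)
-0.3207755
go [-15.97, -34.37, 1.05] [-0.0, 0.0, -2.547] t 1.25 tcp [ 0.1593 -0.5264  0.2105] F [0.8 0.1 0.1] op 1.0
```

View pics/valve.png

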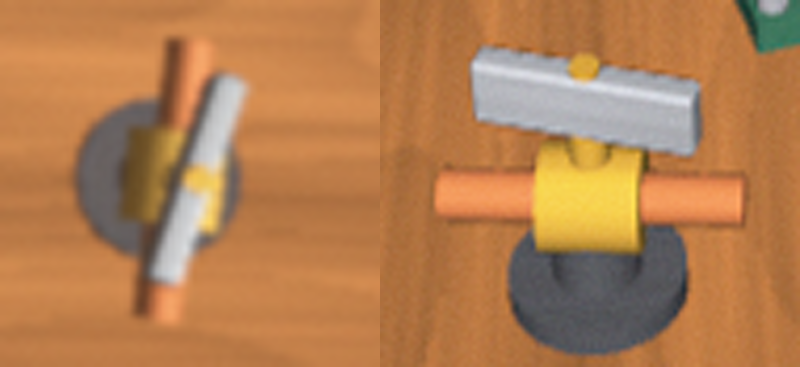

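{"fn": "play_rows", "kwargs": {
  "motion": [
    {"tx": -1.9, "ty": -4.5, "rz": -0.175},
    {"tx": -3.7, "ty": -9, "rz": -0.35},
    {"tx": -5.6, "ty": -13.5, "rz": -0.525},
    {"tx": -7.5, "ty": -18, "rz": -0.7},
    {"tx": -9.3, "ty": -22.6, "rz": -0.875},
    {"tx": -11.2, "ty": -27.1, "rz": -1.05},
    {"tx": -13.1, "ty": -31.6, "rz": -1.225},
    {"tx": -14.95, "ty": -36.1, "tz": 1.0, "rz": -1.4}
  ],
  "fingers": 60
}}

```text
schema error: expected keys tx, ty, tz, rx, ry, rz
```

```bash
python3 -c "
from h import *
go(.4612,-.2787,.16,1.246)"
```

```text
go [-14.97, -36.07, 5.05] [-0.0, 0.0, -2.523] t 1.25 tcp [ 0.1593 -0.5264  0.2105] F [0.8 0.1 0.1] op 1.0
```

{"fn": "play_rows", "kwargs": {
  "motion": [
    {"tx": -1.9, "ty": -4.5, "tz": 0, "rx": 0, "ry": 0, "rz": -0.175},
    {"tx": -3.7, "ty": -9, "tz": 0, "rx": 0, "ry": 0, "rz": -0.35},
    {"tx": -5.6, "ty": -13.5, "tz": 0, "rx": 0, "ry": 0, "rz": -0.525},
    {"tx": -7.5, "ty": -18, "tz": 0, "rx": 0, "ry": 0, "rz": -0.7},
    {"tx": -9.3, "ty": -22.6, "tz": 0, "rx": 0, "ry": 0, "rz": -0.875},
    {"tx": -11.2, "ty": -27.1, "tz": 0, "rx": 0, "ry": 0, "rz": -1.05},
    {"tx": -13.1, "ty": -31.6, "tz": 0, "rx": 0, "ry": 0, "rz": -1.225},
    {"tx": -14.95, "ty": -36.1, "tz": 0, "rx": 0, "ry": 0, "rz": -1.4}
  ],
  "fingers": 60
}}

```text
time: 2.25
tool_pos: [0.4627, -0.2777, 0.2107]
tcp_rot: [[0.992, 0.128, 0.0], [0.128, -0.992, -0.0], [0.0, 0.0, -1.0]]
force: [0.6, -0.0, -0.3]
opening: 0.603
```

```bash
python3 -c "
from h import *
go(.4612,-.2787,.15,1.246)"
```

```text
go [-0.17, 0.07, 6.07] [0.001, -0.0, -1.117] t 2.25 tcp [ 0.4627 -0.2777  0.2107] F [ 0.6 -0.  -0.3] op 0.603
```

{"fn": "play_rows", "kwargs": {
  "motion": [
    {"tx": -0.17, "ty": 0.07, "tz": 2, "rx": 0, "ry": 0, "rz": -0.18},
    {"tx": -0.17, "ty": 0.07, "tz": 4, "rx": 0, "ry": 0, "rz": -0.36},
    {"tx": -0.17, "ty": 0.07, "tz": 5, "rx": 0, "ry": 0, "rz": -0.54},
    {"tx": -0.17, "ty": 0.07, "tz": 6, "rx": 0, "ry": 0, "rz": -0.72},
    {"tx": -0.17, "ty": 0.07, "tz": 6, "rx": 0, "ry": 0, "rz": -0.9},
    {"tx": -0.17, "ty": 0.07, "tz": 6, "rx": 0, "ry": 0, "rz": -1.08},
    {"tx": -0.17, "ty": 0.07, "tz": 8.5, "rx": 0, "ry": 0, "rz": -1.117},
    {"tx": -0.17, "ty": 0.07, "tz": 11.2, "rx": 0, "ry": 0, "rz": -1.117}
  ]
}}

```text
time: 3.25
tool_pos: [0.4605, -0.2802, 0.0984]
tcp_rot: [[0.325, 0.946, 0.001], [0.946, -0.325, -0.001], [-0.001, 0.002, -1.0]]
force: [0.0, -1.3, -0.6]
opening: 0.601
```

{"fn": "play_rows", "kwargs": {
  "motion": [
    {"tx": 0, "ty": 0, "tz": 0, "rx": 0, "ry": 0, "rz": 0},
    {"tx": 0, "ty": 0, "tz": 0, "rx": 0, "ry": 0, "rz": 0},
    {"tx": 0, "ty": 0, "tz": 0, "rx": 0, "ry": 0, "rz": 0},
    {"tx": 0, "ty": 0, "tz": 0, "rx": 0, "ry": 0, "rz": 0}
  ],
  "fingers": 0
}}

```text
time: 3.75
tool_pos: [0.4604, -0.2801, 0.0994]
tcp_rot: [[0.325, 0.946, 0.001], [0.946, -0.325, -0.001], [-0.001, 0.001, -1.0]]
force: [-1.1, -0.1, 0.7]
opening: 0.001
```

```bash
python3 -c "
from h import *
go(.4612,-.2787,.15,1.246); print(get_obs()['moment'])"
```

```text
go [0.16, 0.03, -5.06] [0.001, 0.001, -0.006] t 3.75 tcp [ 0.4604 -0.2801  0.0994] F [-1.1 -0.1  0.7] op 0.001
[-0.01270279 -0.03226514  0.01617448]
```

```bash
python3 - <<'E'
from h import *
try: print(finger_overhang())
except Exception as e: print(finger_overhang)
im,de=camera('side'); cv2.imwrite('pics/s1.png',im); cv2.imwrite('pics/s1c.png',cv2.resize(im[200:400,150:350],None,fx=3,fy=3))
E
```

```text
0.017
```

View pics/s1c.png

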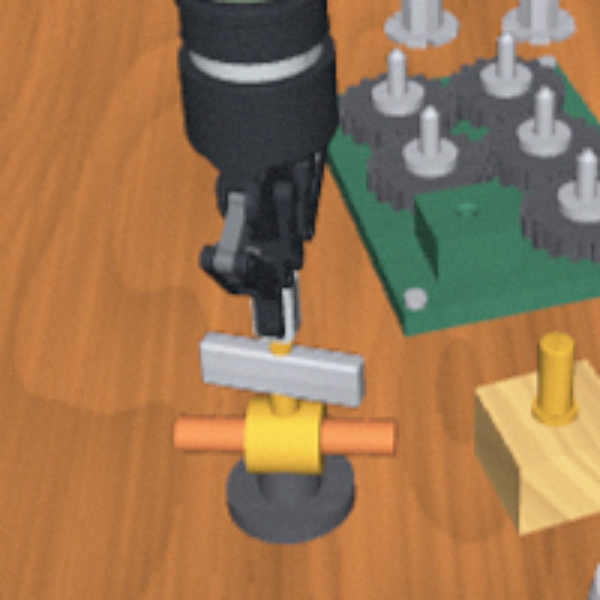

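```bash
python3 - <<'E'
from h import *
o=get_obs(); p=np.array(o['tool_pos'])
print('tip proj side crop', [((q-[150,200])*3).round().tolist() for q in proj('side',[p+[0,0,-.017],p,[.4612,-.2787,.108],[.4612,-.2787,.094]])])
im,de=camera('top'); C=cloud('top',de)
s,sd=camera('side'); D=cloud('side',sd)
for cr in [(275,325),(270,310),(290,310),(280,347),(250,345),(280,370),(270,290)]:
    u,v=150+cr[0]//3,200+cr[1]//3; print(cr,D[v,u].round(4))
E
```

```text
tip proj side crop [[280.0, 387.0], [278.0, 363.0], [279.0, 348.0], [280.0, 368.0]]
(275, 325) [ 0.4599 -0.2921  0.1353]
(270, 310) [ 0.459  -0.2932  0.1461]
(290, 310) [ 0.4682 -0.2925  0.1449]
(280, 347) [ 0.4614 -0.2794  0.1107]
(250, 345) [ 0.4453 -0.2746  0.108 ]
(280, 370) [ 0.4609 -0.2854  0.0993]
(270, 290) [ 0.4611 -0.3121  0.174 ]
```

{"fn": "play_rows", "kwargs": {
  "motion": [
    {"tx": 0, "ty": 0, "tz": -4, "rx": 0, "ry": 0, "rz": 0},
    {"tx": 0, "ty": 0, "tz": -8, "rx": 0, "ry": 0, "rz": 0},
    {"tx": 0, "ty": 0, "tz": -8, "rx": 0, "ry": 0, "rz": 0}
  ]
}}

```text
time: 4.28
tool_pos: [0.4619, -0.2813, 0.1818]
tcp_rot: [[0.325, 0.946, 0.005], [0.946, -0.325, -0.004], [-0.002, 0.006, -1.0]]
force: [-0.1, -1.1, 0.5]
opening: 0.004
```

```bash
python3 - <<'E'
from h import *
o=get_obs(); p=np.array(o['tool_pos']); print(p)
for c in('side','top'):
    s,sd=camera(c); D=cloud(c,sd)
    m=(abs(D[...,0]-p[0])<.03)&(abs(D[...,1]-p[1])<.03)&(D[...,2]>.12)&(D[...,2]<.4)&(sd>0)
    print(c,m.sum(), np.sort(D[m][:,2])[:30].round(3) if m.sum() else '')
    if c=='side':
        q=proj('side',[p+[0,0,-.017]])[0]; print(q)
        x,y=q.astype(int); a=cv2.resize(s[y-60:y+60,x-60:x+60],None,fx=4,fy=4,interpolation=cv2.INTER_CUBIC); cv2.circle(a,(240,240),4,(0,0,255),1); cv2.imwrite('pics/s2.png',a)
E
```

```text
[ 0.46188964 -0.28128294  0.18183258]
side 1937 [0.203 0.203 0.204 0.204 0.204 0.204 0.204 0.204 0.205 0.205 0.206 0.206
 0.206 0.206 0.206 0.206 0.206 0.206 0.206 0.207 0.207 0.207 0.208 0.209
 0.209 0.209 0.21  0.21  0.21  0.21 ]
[241.27994812 288.55163644]
top 51 [0.256 0.259 0.262 0.263 0.335 0.336 0.337 0.337 0.339 0.34  0.345 0.346
 0.347 0.348 0.35  0.353 0.353 0.356 0.356 0.359 0.364 0.364 0.365 0.366
 0.371 0.371 0.372 0.372 0.372 0.372]
```

View pics/s2.png

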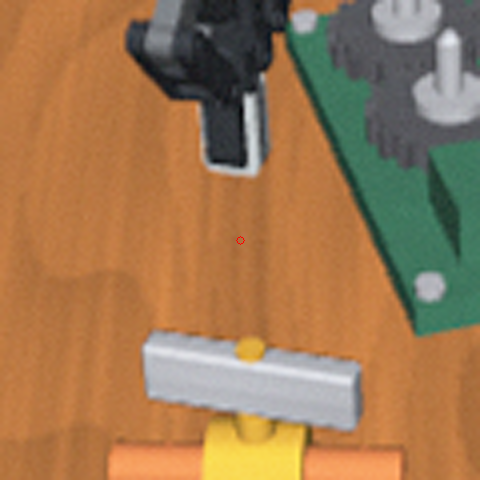

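```bash
cat > tipm.py <<'E'
from h import *
o=get_obs(); p=np.array(o['tool_pos']); R=np.array(o['tcp_rot']); print(p,R.round(3).tolist(),'q',o['joints'].round(4).tolist(),o['time'])
s,sd=camera('side'); D=cloud('side',sd)
L=(D-p)@R
m=(abs(L[...,0])<.06)&(abs(L[...,1])<.06)&(L[...,2]>-.07)&(L[...,2]<.02)&(sd>0)&(D[...,2]>.13)
zmax=np.percentile(L[m][:,2],99.5); print('tip z in tool',zmax)
for a,b in((.002,.012),(.012,.022)):
    k=m&(L[...,2]<zmax-a)&(L[...,2]>zmax-b); q=L[k]; print(k.sum(),'x',np.percentile(q[:,0],[2,50,98]).round(4),'y',np.percentile(q[:,1],[2,50,98]).round(4))
print('start TCP proj top', proj('top',[[.159,-.526,.21],[.159,-.526,.25]]))
E
python3 tipm.py
```

```text
[ 0.45997085 -0.27975111  0.17853257] [[0.325, 0.946, 0.0], [0.946, -0.325, -0.0], [-0.0, 0.001, -1.0]] q [-0.6835, 0.328, -0.2754, 0.9668, -0.0, -0.3528] 4.375
tip z in tool -0.021204784828105668
64 x [-0.0134 -0.0077  0.0038] y [-0.0103  0.0064  0.0116]
89 x [-0.0159 -0.0112  0.0056] y [-0.01    0.0048  0.0114]
start TCP proj top [[522.10685062 436.63347873]
 [529.81393352 441.83969891]]
```

```bash
cat >> h.py <<'E'
TIP=.021
def gt(x,y,ztip,yaw): go(x,y,ztip-TIP,yaw)
E
python3 -c "
from h import *
gt(.4612,-.2787,.084,1.246)"
```

```text
go [0.11, 0.16, 11.47] [-0.001, -0.0, -0.006] t 4.425 tcp [ 0.4594 -0.2793  0.1777] F [-0.2 -0.1  0.1] op 0.005
```

{"fn": "play_rows", "kwargs": {
  "motion": [
    {"tx": 0.05, "ty": 0.1, "tz": 2, "rx": 0, "ry": 0, "rz": 0},
    {"tx": 0.05, "ty": 0.1, "tz": 6, "rx": 0, "ry": 0, "rz": 0},
    {"tx": 0.05, "ty": 0.1, "tz": 8.5, "rx": 0, "ry": 0, "rz": 0},
    {"tx": 0.05, "ty": 0.1, "tz": 9.5, "rx": 0, "ry": 0, "rz": 0},
    {"tx": 0.05, "ty": 0.1, "tz": 10.5, "rx": 0, "ry": 0, "rz": 0},
    {"tx": 0.05, "ty": 0.1, "tz": 11.4, "rx": 0, "ry": 0, "rz": 0},
    {"tx": 0.05, "ty": 0.1, "tz": 11.4, "rx": 0, "ry": 0, "rz": 0}
  ],
  "fingers": 60
}}

```text
time: 5.3
tool_pos: [0.4609, -0.2794, 0.0642]
tcp_rot: [[0.325, 0.946, -0.0], [0.946, -0.325, 0.0], [0.0, -0.0, -1.0]]
force: [1.1, -0.3, 0.1]
opening: 0.597
```

{"fn": "play_rows", "kwargs": {
  "motion": [
    {"tx": 0, "ty": 0, "tz": 0, "rx": 0, "ry": 0, "rz": 0},
    {"tx": 0, "ty": 0, "tz": 0, "rx": 0, "ry": 0, "rz": 0},
    {"tx": 0, "ty": 0, "tz": 0, "rx": 0, "ry": 0, "rz": 0},
    {"tx": 0, "ty": 0, "tz": 0, "rx": 0, "ry": 0, "rz": 0}
  ],
  "fingers": 0
}}

```text
time: 5.8
tool_pos: [0.462, -0.2784, 0.0653]
tcp_rot: [[0.324, 0.946, 0.002], [0.946, -0.324, 0.002], [0.003, 0.002, -1.0]]
force: [1.2, 5.0, 5.1]
opening: 0.152
```

{"fn": "play_rows", "kwargs": {
  "motion": [
    {"tx": 0, "ty": 0, "tz": 0, "rx": 0, "ry": 0, "rz": 0.16},
    {"tx": 0, "ty": 0, "tz": 0, "rx": 0, "ry": 0, "rz": 0.32},
    {"tx": 0, "ty": 0, "tz": 0, "rx": 0, "ry": 0, "rz": 0.48},
    {"tx": 0, "ty": 0, "tz": 0, "rx": 0, "ry": 0, "rz": 0.64},
    {"tx": 0, "ty": 0, "tz": 0, "rx": 0, "ry": 0, "rz": 0.8},
    {"tx": 0, "ty": 0, "tz": 0, "rx": 0, "ry": 0, "rz": 0.96},
    {"tx": 0, "ty": 0, "tz": 0, "rx": 0, "ry": 0, "rz": 1.12},
    {"tx": 0, "ty": 0, "tz": 0, "rx": 0, "ry": 0, "rz": 1.25}
  ]
}}

```text
time: 6.8
tool_pos: [0.4611, -0.279, 0.0653]
tcp_rot: [[1.0, -0.014, 0.0], [-0.014, -1.0, 0.001], [0.0, -0.001, -1.0]]
force: [-2.0, 2.7, 6.1]
opening: 0.149
```

```bash
python3 -c "
from h import *
gt(.4612,-.2787,.084,-.1); print(get_obs()['moment'])"
```

```text
go [0.01, -0.03, 0.23] [-0.001, -0.0, 0.086] t 6.8 tcp [ 0.4611 -0.279   0.0653] F [-2.   2.7  6.1] op 0.149
[0.62736934 0.34348645 0.1463759 ]
```

{"fn": "play_rows", "kwargs": {
  "motion": [
    {"tx": 0, "ty": 0, "tz": 0, "rx": 0, "ry": 0, "rz": 0.05},
    {"tx": 0, "ty": 0, "tz": 0, "rx": 0, "ry": 0, "rz": 0.1},
    {"tx": 0, "ty": 0, "tz": 0, "rx": 0, "ry": 0, "rz": 0.1}
  ]
}}

```text
time: 7.18
tool_pos: [0.461, -0.279, 0.0653]
tcp_rot: [[0.994, -0.11, 0.0], [-0.11, -0.994, 0.001], [0.0, -0.001, -1.0]]
force: [-1.9, 3.8, 5.8]
opening: 0.145
```

```bash
python3 -c "
from h import *
gt(.4612,-.2787,.084,-.1); print(get_obs()['moment'])"
```

```text
go [0.02, -0.03, 0.23] [-0.001, -0.0, -0.01] t 7.175 tcp [ 0.461  -0.279   0.0653] F [-1.9  3.8  5.8] op 0.145
[ 0.65976411  0.35229249 -0.13211602]
```

{"fn": "play_rows", "kwargs": {
  "motion": [
    {"tx": 0, "ty": 0, "tz": 0, "rx": 0, "ry": 0, "rz": 0.04},
    {"tx": 0, "ty": 0, "tz": 0, "rx": 0, "ry": 0, "rz": 0.08}
  ]
}}

```text
time: 7.42
tool_pos: [0.461, -0.279, 0.0654]
tcp_rot: [[0.983, -0.185, 0.0], [-0.185, -0.983, 0.0], [0.0, -0.0, -1.0]]
force: [-2.1, 1.8, 6.9]
opening: 0.147
```

```bash
python3 -c "
from h import *
gt(.4612,-.2787,.084,-.1); print(get_obs()['moment'])"
```

```text
go [0.01, -0.04, 0.24] [-0.0, -0.0, -0.086] t 7.425 tcp [ 0.461  -0.279   0.0654] F [-2.1  1.8  6.9] op 0.147
[0.48022593 0.49354921 1.9375371 ]
```

{"fn": "play_rows", "kwargs": {
  "motion": [
    {"tx": 0, "ty": 0, "tz": 0, "rx": 0, "ry": 0, "rz": -0.04},
    {"tx": 0, "ty": 0, "tz": 0, "rx": 0, "ry": 0, "rz": -0.04},
    {"tx": 0, "ty": 0, "tz": -4, "rx": 0, "ry": 0, "rz": -0.04},
    {"tx": 0, "ty": 0, "tz": -8, "rx": 0, "ry": 0, "rz": -0.04},
    {"tx": 4.5, "ty": -1, "tz": -8, "rx": 0, "ry": 0, "rz": -0.04},
    {"tx": 10, "ty": -2, "tz": -8, "rx": 0, "ry": 0, "rz": -0.04},
    {"tx": 14.6, "ty": -3.1, "tz": -8, "rx": 0, "ry": 0, "rz": -0.04},
    {"tx": 14.6, "ty": -3.1, "tz": -8, "rx": 0, "ry": 0, "rz": -0.04}
  ],
  "fingers": 60
}}

```text
time: 8.43
tool_pos: [0.6129, -0.2763, 0.1436]
tcp_rot: [[0.989, -0.148, 0.001], [-0.148, -0.989, -0.0], [0.001, 0.0, -1.0]]
force: [-0.9, 0.0, -0.0]
opening: 0.601
```

```bash
python3 - <<'E'
from h import *
gt(.6105,-.2757,.066,-.15)
s,sd=camera('side'); D=cloud('side',sd)
m=(D[...,2]>.1)&(D[...,2]<.115)&(abs(D[...,0]-.461)<.07)&(abs(D[...,1]+.279)<.07)&(sd>0)
X=D[m][:,:2].astype(np.float32); print(m.sum(),cv2.minAreaRect(X)); a=cv2.PCACompute(X,None)[1][0]; print(np.arctan2(a[1],a[0]))
a=cv2.resize(s[200:400,180:400],None,fx=3,fy=3,interpolation=cv2.INTER_CUBIC); cv2.imwrite('pics/s3.png',a)
E
```

```text
go [-0.25, -0.03, 9.86] [0.0, -0.001, 0.002] t 8.425 tcp [ 0.6129 -0.2763  0.1436] F [-0.9  0.  -0. ] op 0.601
371 ((0.46155112981796265, -0.2790438234806061), (0.09270752221345901, 0.014523962512612343), 82.88536834716797)
1.4488361
```

View pics/s3.png

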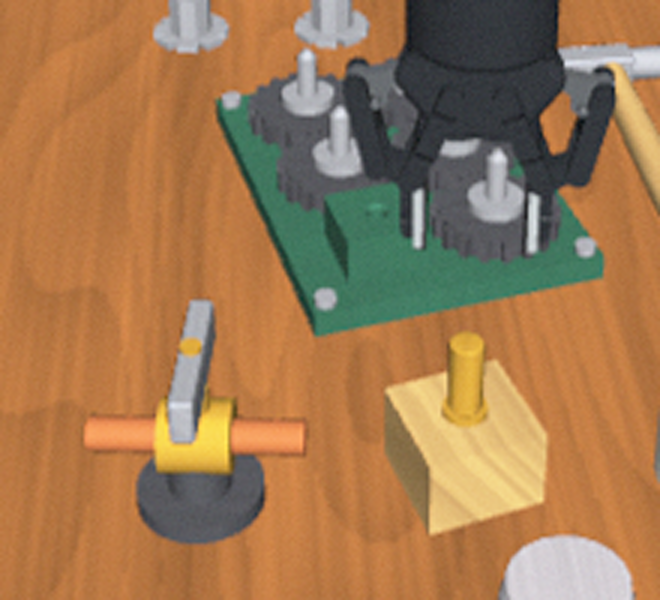

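{"fn": "play_rows", "kwargs": {
  "motion": [
    {"tx": -0.2, "ty": 0, "tz": 3, "rx": 0, "ry": 0, "rz": 0},
    {"tx": -0.2, "ty": 0, "tz": 6, "rx": 0, "ry": 0, "rz": 0},
    {"tx": -0.2, "ty": 0, "tz": 8.5, "rx": 0, "ry": 0, "rz": 0},
    {"tx": -0.2, "ty": 0, "tz": 9.8, "rx": 0, "ry": 0, "rz": 0},
    {"tx": -0.2, "ty": 0, "tz": 9.8, "rx": 0, "ry": 0, "rz": 0}
  ]
}}

```text
time: 9.1
tool_pos: [0.607, -0.2763, 0.046]
tcp_rot: [[0.989, -0.15, -0.002], [-0.15, -0.989, 0.001], [-0.002, -0.001, -1.0]]
force: [0.9, 0.2, 0.8]
opening: 0.602
```

{"fn": "play_rows", "kwargs": {
  "motion": [
    {"tx": 0, "ty": 0, "tz": 0, "rx": 0, "ry": 0, "rz": 0},
    {"tx": 0, "ty": 0, "tz": 0, "rx": 0, "ry": 0, "rz": 0},
    {"tx": 0, "ty": 0, "tz": 0, "rx": 0, "ry": 0, "rz": 0},
    {"tx": 0, "ty": 0, "tz": 0, "rx": 0, "ry": 0, "rz": 0}
  ],
  "fingers": 0
}}

```text
time: 9.6
tool_pos: [0.6092, -0.277, 0.048]
tcp_rot: [[0.989, -0.149, 0.002], [-0.149, -0.989, -0.001], [0.002, 0.001, -1.0]]
force: [-1.1, 0.1, 6.7]
opening: 0.22
```

```bash
python3 - <<'E'
from h import *
gt(.6105,-.2757,.066,-.15); o=get_obs(); print(o['moment'])
E
```

```text
go [0.11, -0.15, 0.3] [0.001, -0.002, -0.0] t 9.6 tcp [ 0.6092 -0.277   0.048 ] F [-1.1  0.1  6.7] op 0.22
[-0.00746428  0.26797155 -0.02307819]
```

{"fn": "play_rows", "kwargs": {
  "motion": [
    {"tx": 0, "ty": 0, "tz": -2, "rx": 0, "ry": 0, "rz": 0},
    {"tx": 0, "ty": 0, "tz": -5, "rx": 0, "ry": 0, "rz": 0},
    {"tx": 0, "ty": 0, "tz": -6.5, "rx": 0, "ry": 0, "rz": 0},
    {"tx": -1.5, "ty": -4.5, "tz": -6.5, "rx": 0, "ry": 0, "rz": 0},
    {"tx": -3.2, "ty": -9.5, "tz": -6.5, "rx": 0, "ry": 0, "rz": 0},
    {"tx": -5, "ty": -15, "tz": -6.5, "rx": 0, "ry": 0, "rz": 0},
    {"tx": -6.5, "ty": -19.2, "tz": -6.5, "rx": 0, "ry": 0, "rz": 0},
    {"tx": -6.5, "ty": -19.2, "tz": -6.5, "rx": 0, "ry": 0, "rz": 0}
  ]
}}

```text
time: 10.6
tool_pos: [0.5711, -0.0735, 0.1111]
tcp_rot: [[0.989, -0.145, -0.002], [-0.145, -0.989, 0.001], [-0.002, -0.001, -1.0]]
force: [0.1, -0.2, -1.6]
opening: 0.214
```

```bash
python3 - <<'E'
from h import *
gt(.5734,-.0769,.09,-.15)
s,sd=camera('side'); x0,y0,x1,y1=270,190,350,300
a=cv2.resize(s[y0:y1,x0:x1],None,fx=6,fy=5.4,interpolation=cv2.INTER_CUBIC); a=cv2.resize(s[y0:y1,x0:x1],None,fx=5.4,fy=5.4,interpolation=cv2.INTER_CUBIC)
for X in ([.5745,-.0760,.05],[.5745,-.0760,.075],[.5745,-.0760,.115]):
    q=proj('side',[X])[0]; cv2.circle(a,tuple(((q+.5-[x0,y0])*5.4).round().astype(int)),3,(0,0,255),-1)
cv2.imwrite('pics/s4.png',a)
E
```

```text
go [0.29, 0.31, 4.21] [-0.001, 0.002, 0.005] t 10.6 tcp [ 0.5711 -0.0735  0.1111] F [ 0.1 -0.2 -1.6] op 0.214
```

View pics/s4.png

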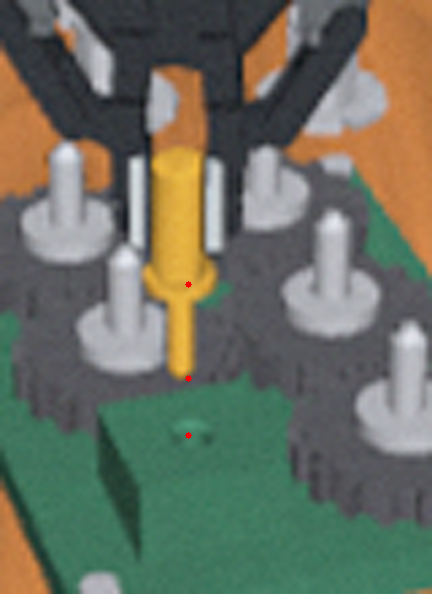

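{"fn": "play_rows", "kwargs": {
  "motion": [
    {"tx": 0, "ty": 0, "tz": 0, "rx": 0, "ry": 0, "rz": 0},
    {"tx": 0, "ty": 0, "tz": 0, "rx": 0, "ry": 0, "rz": 0}
  ]
}}

```text
time: 10.9
tool_pos: [0.573, -0.078, 0.1113]
tcp_rot: [[0.989, -0.151, 0.0], [-0.151, -0.989, -0.0], [0.0, 0.0, -1.0]]
force: [-1.2, -0.2, -1.6]
opening: 0.215
```

```bash
cat > pinm.py <<'E'
from h import *
gt(.5734,-.0769,.09,-.15)
s,sd=camera('side'); gt(.5734,-.0769,.09,-.15)
h=cv2.cvtColor(s,cv2.COLOR_BGR2HSV)
m=(h[...,0]>18)&(h[...,0]<30)&(h[...,1]>170)&(h[...,2]>90); m[:, :270]=0; m[:,345:]=0; m[:205]=0; m[275:]=0
for v in range(210,272,2):
    u=np.nonzero(m[v])[0]
    if len(u)>2: print(v,u.min(),u.max(),end=' | ')
print(); 
print('hole', proj('side',[[.5745,-.0757,.05]]), 'actual approx', [270+191/5.4-.5,190+431/5.4-.5])
v,u=np.nonzero(m&(np.arange(480)[:,None]>243)); print('shank mean',u.mean(),v.mean(),v.max())
E
python3 pinm.py
```

```text
go [0.03, -0.12, 4.23] [0.0, -0.0, -0.002] t 10.9 tcp [ 0.573  -0.078   0.1113] F [-1.2 -0.2 -1.6] op 0.215
go [0.03, -0.12, 4.23] [0.0, 0.0, -0.002] t 10.95 tcp [ 0.5729 -0.078   0.1113] F [ 0.9 -0.9 -1.6] op 0.215
220 299 308 | 222 299 308 | 224 299 307 | 226 299 307 | 228 299 307 | 230 299 307 | 232 299 307 | 234 300 307 | 236 299 307 | 238 300 308 | 240 299 309 | 242 298 310 | 244 299 309 | 246 302 306 | 248 303 305 | 250 303 306 | 252 303 306 | 254 303 306 | 256 303 306 | 258 303 306 | 
hole [[304.3397876  269.91054888]] actual approx [304.8703703703704, 269.3148148148148]
shank mean 304.18666666666667 250.44 260
```

{"fn": "play_rows", "kwargs": {
  "motion": [
    {"tx": 0.06, "ty": -0.1, "tz": 0.7, "rx": 0, "ry": 0, "rz": 0},
    {"tx": 0.06, "ty": -0.1, "tz": 1.4, "rx": 0, "ry": 0, "rz": 0},
    {"tx": 0.06, "ty": -0.1, "tz": 1.9, "rx": 0, "ry": 0, "rz": 0},
    {"tx": 0.06, "ty": -0.1, "tz": 2.2, "rx": 0, "ry": 0, "rz": 0},
    {"tx": 0.06, "ty": -0.1, "tz": 2.5, "rx": 0, "ry": 0, "rz": 0},
    {"tx": 0.06, "ty": -0.1, "tz": 2.8, "rx": 0, "ry": 0, "rz": 0},
    {"tx": 0.06, "ty": -0.1, "tz": 3.1, "rx": 0, "ry": 0, "rz": 0}
  ]
}}

```text
time: 11.82
tool_pos: [0.5739, -0.0761, 0.0806]
tcp_rot: [[0.989, -0.149, 0.001], [-0.149, -0.989, -0.0], [0.001, 0.0, -1.0]]
force: [0.4, -0.4, 0.6]
opening: 0.212
```

```bash
python3 pinm.py; python3 -c "
from h import *
print(get_obs()['moment'])"
```

```text
go [-0.04, 0.08, 1.16] [0.0, -0.001, -0.0] t 11.825 tcp [ 0.5739 -0.0761  0.0806] F [ 0.4 -0.4  0.6] op 0.212
go [-0.03, 0.08, 1.13] [0.0, -0.001, -0.0] t 11.875 tcp [ 0.5738 -0.0762  0.0803] F [ 1.4 -1.  -1.2] op 0.213
234 300 308 | 236 300 308 | 238 300 308 | 240 300 308 | 242 300 308 | 244 300 308 | 246 300 308 | 248 300 308 | 250 301 308 | 252 300 309 | 254 299 310 | 256 299 310 | 258 301 309 | 260 303 306 | 262 303 306 | 264 303 306 | 266 303 306 | 268 303 306 | 270 303 306 | 
hole [[304.3397876  269.91054888]] actual approx [304.8703703703704, 269.3148148148148]
shank mean 304.38693467336685 254.92964824120602 271
[-0.17881305 -0.37392813 -0.02301305]
```

{"fn": "play_rows", "kwargs": {
  "motion": [
    {"tx": 0, "ty": 0, "tz": 0.6, "rx": 0, "ry": 0, "rz": 0},
    {"tx": 0, "ty": 0, "tz": 1.2, "rx": 0, "ry": 0, "rz": 0},
    {"tx": 0, "ty": 0, "tz": 1.8, "rx": 0, "ry": 0, "rz": 0},
    {"tx": 0, "ty": 0, "tz": 2.4, "rx": 0, "ry": 0, "rz": 0},
    {"tx": 0, "ty": 0, "tz": 2.8, "rx": 0, "ry": 0, "rz": 0},
    {"tx": 0, "ty": 0, "tz": 3.1, "rx": 0, "ry": 0, "rz": 0},
    {"tx": 0, "ty": 0, "tz": 3.2, "rx": 0, "ry": 0, "rz": 0},
    {"tx": 0, "ty": 0, "tz": 3.2, "rx": 0, "ry": 0, "rz": 0}
  ]
}}

```text
time: 12.88
tool_pos: [0.574, -0.0762, 0.0486]
tcp_rot: [[0.989, -0.15, 0.001], [-0.15, -0.989, -0.0], [0.001, 0.0, -1.0]]
force: [5.0, -2.7, -0.7]
opening: 0.218
```

{"fn": "play_rows", "kwargs": {
  "motion": [
    {"tx": 0, "ty": 0, "tz": 0.15, "rx": 0, "ry": 0, "rz": 0},
    {"tx": 0, "ty": 0, "tz": 0.25, "rx": 0, "ry": 0, "rz": 0},
    {"tx": 0, "ty": 0, "tz": 0.25, "rx": 0, "ry": 0, "rz": 0}
  ]
}}

```text
time: 13.25
tool_pos: [0.5742, -0.0762, 0.0479]
tcp_rot: [[0.989, -0.149, 0.002], [-0.149, -0.989, -0.001], [0.002, 0.001, -1.0]]
force: [-0.9, -1.4, 12.5]
opening: 0.214
```

{"fn": "play_rows", "kwargs": {
  "motion": [
    {"tx": 0, "ty": 0, "tz": 0, "rx": 0, "ry": 0, "rz": 0},
    {"tx": 0, "ty": 0, "tz": 0, "rx": 0, "ry": 0, "rz": 0},
    {"tx": 0, "ty": 0, "tz": 0, "rx": 0, "ry": 0, "rz": 0},
    {"tx": 0, "ty": 0, "tz": -4, "rx": 0, "ry": 0, "rz": 0},
    {"tx": 0, "ty": 0, "tz": -9, "rx": 0, "ry": 0, "rz": 0},
    {"tx": 0, "ty": 0, "tz": -12, "rx": 0, "ry": 0, "rz": 0}
  ],
  "fingers": 60
}}

```text
time: 14.0
tool_pos: [0.5739, -0.0759, 0.168]
tcp_rot: [[0.989, -0.149, 0.001], [-0.149, -0.989, -0.0], [0.001, -0.0, -1.0]]
force: [-0.4, 0.7, -0.7]
opening: 0.602
```

```bash
cat > caps.py <<'E'
from h import *
from scipy.optimize import minimize
a=np.linspace(0,2*np.pi,49)
def sil(c,x,y,shape,f=4):
    m=None
    out=np.zeros((shape[0],shape[1]),np.uint8)
    P1=proj(c,np.c_[x+.0285*np.cos(a),y+.0285*np.sin(a),0*a+.004]); P2=proj(c,np.c_[x+.0168*np.cos(a),y+.0168*np.sin(a),0*a+.048]); P3=proj(c,np.c_[x+.0168*np.cos(a),y+.0168*np.sin(a),0*a+.005])
    return [cv2.convexHull(q.astype(np.float32)) for q in (P1,np.vstack([P2,P3]))]
def model_centroid(c,x,y,o,f=8,n=48):
    im=np.zeros((n*f,n*f),np.uint8)
    for h in sil(c,x,y,None): cv2.fillPoly(im,[((h+.5-o)*f).round().astype(np.int32)],1)
    M=cv2.moments(im,True); return np.array([M['m10'],M['m01']])/M['m00']/f-.5+1/(2*f)+o, M['m00']/f/f
def caps(show=None,guess=None):
    res={}
    for c in('top','side'):
        im,de=camera(c); hsv=cv2.cvtColor(im,cv2.COLOR_BGR2HSV)
        g=((hsv[...,1]<70)&(hsv[...,2]>70)).astype(np.uint8)
        if show: cv2.imwrite(f'pics/{c}_{show}.png',im)
        res[c]=[]
        for (x,y) in guess:
            o=proj(c,[[x,y,.02]])[0].round()-24; x0,y0=o.astype(int)
            w=g[y0:y0+48,x0:x0+48]; k,lab,st,ce=cv2.connectedComponentsWithStats(w)
            if k<2: res[c].append((np.nan,np.nan,0,0)); continue
            i=1+np.argmin([np.hypot(*(ce[j]-24))+(100 if st[j,4]<60 else 0) for j in range(1,k)])
            cen=ce[i]+o; X=np.array([x,y])
            for _ in range(4):
                mc,ar=model_centroid(c,*X,o); X=X+(atz(c,[cen],.02)-atz(c,[mc],.02))[0,:2]
            res[c].append((*X.round(4),int(st[i,4]),round(ar)))
    for t,s in zip(res['top'],res['side']): print('top',t,'side',s)
if __name__=='__main__':
    import sys
    caps(sys.argv[1] if len(sys.argv)>1 else None,[(.658,.252),(.562,.255),(.448,.256),(.563,.356),(.462,.359)])
    go(.448,.256,.2,0)
E
python3 caps.py c1; python3 -c "
import cv2
i=cv2.imread('pics/top_c1.png')[205:315,155:230]; cv2.imwrite('pics/capcrop.png',cv2.resize(i,None,fx=5.4,fy=5.4,interpolation=cv2.INTER_CUBIC))"
```

```text
Traceback (most recent call last):
  File "caps.py", line 32, in <module>
    caps(sys.argv[1] if len(sys.argv)>1 else None,[(.658,.252),(.562,.255),(.448,.256),(.563,.356),(.462,.359)])
    ~~~~^^^^^^^^^^^^^^^^^^^^^^^^^^^^^^^^^^^^^^^^^^^^^^^^^^^^^^^^^^^^^^^^^^^^^^^^^^^^^^^^^^^^^^^^^^^^^^^^^^^^^^^^
  File "caps.py", line 27, in caps
    mc,ar=model_centroid(c,*X,o); X=X+(atz(c,[cen],.02)-atz(c,[mc],.02))[0,:2]
          ~~~~~~~~~~~~~~^^^^^^^^
  File "caps.py", line 11, in model_centroid
    for h in sil(c,x,y,None): cv2.fillPoly(im,[((h+.5-o)*f).round().astype(np.int32)],1)
             ~~~^^^^^^^^^^^^
  File "caps.py", line 6, in sil
    out=np.zeros((shape[0],shape[1]),np.uint8)
                  ~~~~~^^^
TypeError: 'NoneType' object is not subscriptable
```

View pics/capcrop.png

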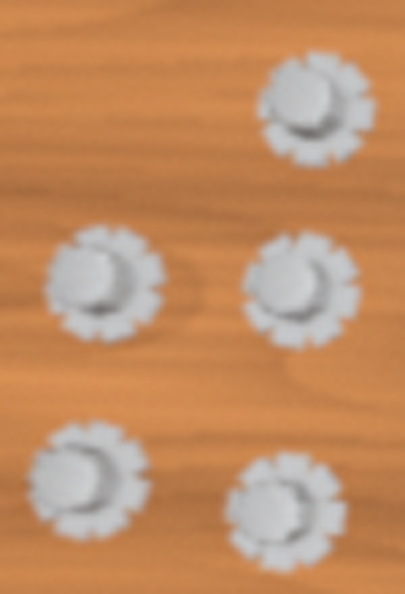

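```bash
sed -i '/out=np.zeros/d;/m=None/d' caps.py
cat >> caps.py <<'E'
E
python3 - <<'E'
s=open('caps.py').read()
s=s.replace("            res[c].append((*X.round(4),int(st[i,4]),round(ar)))","""            ph=np.nan
            if c=='top':
                t=np.arange(0,2*np.pi,np.pi/90); F=0
                for r in(.026,.028):
                    q=proj(c,np.c_[X[0]+r*np.cos(t),X[1]+r*np.sin(t),0*t+.005]).astype(np.float32)
                    v=cv2.remap(hsv[...,1],q[None,:,0],q[None,:,1],cv2.INTER_LINEAR)[0].astype(float); F=F-(v*np.exp(-8j*t)).sum()
                ph=-np.angle(F)/8  # tooth centre direction
            res[c].append((*X.round(4),int(st[i,4]),round(ar),round(float(ph),3)))""")
open('caps.py','w').write(s)
E
python3 caps.py c1
```

```text
top (np.float64(0.6598), np.float64(0.2558), 341, 312, -0.067) side (np.float64(0.647), np.float64(0.2193), 666, 398, nan)
top (np.float64(0.5635), np.float64(0.2584), 350, 318, -0.21) side (np.float64(0.5665), np.float64(0.2657), 471, 381, nan)
top (np.float64(0.448), np.float64(0.2595), 362, 330, -0.094) side (np.float64(0.4539), np.float64(0.2844), 678, 380, nan)
top (np.float64(0.5639), np.float64(0.3605), 355, 327, 0.322) side (np.float64(0.5689), np.float64(0.2895), 339, 369, nan)
top (np.float64(0.4612), np.float64(0.3622), 362, 336, -0.26) side (np.float64(0.4561), np.float64(0.3206), 615, 364, nan)
go [-17.44, -30.94, -3.32] [0.0, -0.003, -0.15] t 14.15 tcp [ 0.5744 -0.076   0.1673] F [-0.1 -0.1 -0.7] op 0.601
```

{"fn": "play_rows", "kwargs": {
  "motion": [
    {"tx": -2.2, "ty": -4, "tz": 0, "rx": 0, "ry": 0, "rz": 0},
    {"tx": -4.7, "ty": -8.5, "tz": 0, "rx": 0, "ry": 0, "rz": 0},
    {"tx": -7.5, "ty": -13.5, "tz": 0, "rx": 0, "ry": 0, "rz": 0},
    {"tx": -10.2, "ty": -18.5, "tz": 0, "rx": 0, "ry": 0, "rz": 0},
    {"tx": -13, "ty": -23.5, "tz": 0, "rx": 0, "ry": 0, "rz": -0.02},
    {"tx": -15.5, "ty": -28, "tz": 0, "rx": 0, "ry": 0, "rz": -0.05},
    {"tx": -17.4, "ty": -31.2, "tz": 4, "rx": 0, "ry": 0, "rz": -0.05},
    {"tx": -17.4, "ty": -31.2, "tz": 8, "rx": 0, "ry": 0, "rz": -0.05}
  ],
  "fingers": 70
}}

```text
time: 15.15
tool_pos: [0.4457, 0.2606, 0.0838]
tcp_rot: [[0.995, -0.095, -0.002], [-0.095, -0.995, -0.0], [-0.002, 0.0, -1.0]]
force: [0.0, -0.5, 0.2]
opening: 0.701
```

{"fn": "play_rows", "kwargs": {
  "motion": [
    {"tx": 0, "ty": 0, "tz": 0, "rx": 0, "ry": 0, "rz": 0},
    {"tx": 0, "ty": 0, "tz": 0, "rx": 0, "ry": 0, "rz": 0}
  ]
}}

```text
time: 15.4
tool_pos: [0.4481, 0.2582, 0.0862]
tcp_rot: [[0.995, -0.1, -0.001], [-0.1, -0.995, -0.0], [-0.001, 0.0, -1.0]]
force: [0.0, -0.0, -0.7]
opening: 0.697
```

```bash
python3 -c "
from h import *
gt(.4475,.259,.012,-.094)"
```

```text
go [-0.06, -0.07, 9.52] [0.0, 0.001, -0.007] t 15.4 tcp [0.4481 0.2582 0.0862] F [ 0.  -0.  -0.7] op 0.697
```

{"fn": "play_rows", "kwargs": {
  "motion": [
    {"tx": -0.05, "ty": -0.07, "tz": 4, "rx": 0, "ry": 0, "rz": 0},
    {"tx": -0.05, "ty": -0.07, "tz": 7, "rx": 0, "ry": 0, "rz": 0},
    {"tx": -0.05, "ty": -0.07, "tz": 8.5, "rx": 0, "ry": 0, "rz": 0},
    {"tx": -0.05, "ty": -0.07, "tz": 9.3, "rx": 0, "ry": 0, "rz": 0},
    {"tx": -0.05, "ty": -0.07, "tz": 9.3, "rx": 0, "ry": 0, "rz": 0}
  ]
}}

```text
time: 16.02
tool_pos: [0.4482, 0.2594, -0.0065]
tcp_rot: [[0.995, -0.1, 0.001], [-0.1, -0.995, 0.0], [0.001, -0.0, -1.0]]
force: [-0.6, 0.1, 0.0]
opening: 0.701
```

{"fn": "play_rows", "kwargs": {
  "motion": [
    {"tx": 0, "ty": 0, "tz": 0, "rx": 0, "ry": 0, "rz": 0},
    {"tx": 0, "ty": 0, "tz": 0, "rx": 0, "ry": 0, "rz": 0},
    {"tx": 0, "ty": 0, "tz": 0, "rx": 0, "ry": 0, "rz": 0},
    {"tx": 0, "ty": 0, "tz": 0, "rx": 0, "ry": 0, "rz": 0}
  ],
  "fingers": 0
}}

```text
time: 16.52
tool_pos: [0.4485, 0.2597, -0.0059]
tcp_rot: [[0.995, -0.1, 0.002], [-0.1, -0.995, 0.001], [0.002, -0.001, -1.0]]
force: [-0.4, -1.8, 6.0]
opening: 0.367
```

```bash
python3 -c "
from h import *
gt(.5358,.0874,.105,-.094); print(get_obs()['opening'])
s,_=camera('side'); q=proj('side',[[.448,.259,.03]])[0].astype(int); a=s[q[1]-50:q[1]+50,q[0]-60:q[0]+60]; cv2.imwrite('pics/g1.png',cv2.resize(a,None,fx=4,fy=4,interpolation=cv2.INTER_CUBIC))"
```

```text
go [10.42, 16.27, -8.99] [-0.001, -0.002, -0.006] t 16.525 tcp [ 0.4485  0.2597 -0.0059] F [-0.4 -1.8  6. ] op 0.367
0.3666429600341026
```

View pics/g1.png

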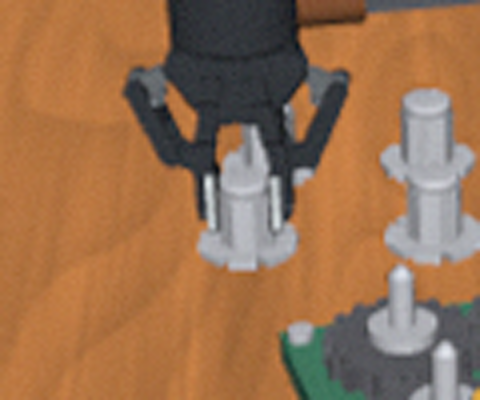

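{"fn": "play_rows", "kwargs": {
  "motion": [
    {"tx": 0, "ty": 0, "tz": -3, "rx": 0, "ry": 0, "rz": 0},
    {"tx": 0, "ty": 0, "tz": -7, "rx": 0, "ry": 0, "rz": 0},
    {"tx": 0, "ty": 0, "tz": -9.6, "rx": 0, "ry": 0, "rz": 0},
    {"tx": 2.5, "ty": 4, "tz": -9.6, "rx": 0, "ry": 0, "rz": 0},
    {"tx": 5.4, "ty": 8.4, "tz": -9.6, "rx": 0, "ry": 0, "rz": 0},
    {"tx": 8.4, "ty": 13.2, "tz": -9.6, "rx": 0, "ry": 0, "rz": 0},
    {"tx": 10.4, "ty": 16.2, "tz": -9.6, "rx": 0, "ry": 0, "rz": 0},
    {"tx": 10.4, "ty": 16.2, "tz": -9.6, "rx": 0, "ry": 0, "rz": 0}
  ]
}}

```text
time: 17.58
tool_pos: [0.5362, 0.0854, 0.089]
tcp_rot: [[0.995, -0.104, 0.001], [-0.104, -0.995, -0.0], [0.001, 0.0, -1.0]]
force: [-1.2, 0.0, -1.6]
opening: 0.369
```

{"fn": "play_rows", "kwargs": {
  "motion": [
    {"tx": 0, "ty": 0, "tz": 0, "rx": 0, "ry": 0, "rz": 0},
    {"tx": 0, "ty": 0, "tz": 0, "rx": 0, "ry": 0, "rz": 0},
    {"tx": 0, "ty": 0, "tz": 0, "rx": 0, "ry": 0, "rz": 0}
  ]
}}

```text
time: 17.95
tool_pos: [0.5344, 0.0886, 0.089]
tcp_rot: [[0.995, -0.098, -0.0], [-0.098, -0.995, 0.0], [-0.0, -0.0, -1.0]]
force: [0.9, -0.4, -1.1]
opening: 0.365
```

```bash
cat > hold.py <<'E'
from h import *
import sys
x,y,z,w=[float(v) for v in sys.argv[1:5]]
go(x,y,z,w)
for c in('side',):
    s,sd=camera(c); D=cloud(c,sd); p=np.array(get_obs()['tool_pos'])
    q=proj(c,[[p[0],p[1],p[2]+.03]])[0].astype(int); X0,Y0=q[0]-40,q[1]-40; a=s[Y0:Y0+80,X0:X0+80]
    a=cv2.resize(a,None,fx=6,fy=6,interpolation=cv2.INTER_CUBIC)
    def d(X,col):
        uv=proj(c,X); cv2.polylines(a,[((uv+.5-[X0,Y0])*6).round().astype(int).reshape(-1,1,2)],False,col,1)
    t=np.linspace(0,6.3,40); und=p[2]+.006
    d(np.c_[p[0]+.0005+.03*np.cos(t),p[1]+.0005+.03*np.sin(t),0*t+und],(0,0,255))
    d([[x+.0005,y+.0005,.044],[x+.0005,y+.0005,.08]],(255,0,255))
    cv2.imwrite('pics/hold.png',a)
E
python3 hold.py .5358 .0874 .038 -.1
```

```text
go [0.15, 0.11, 5.1] [-0.0, 0.0, 0.002] t 17.95 tcp [0.5344 0.0886 0.089 ] F [ 0.9 -0.4 -1.1] op 0.365
```

View pics/hold.png

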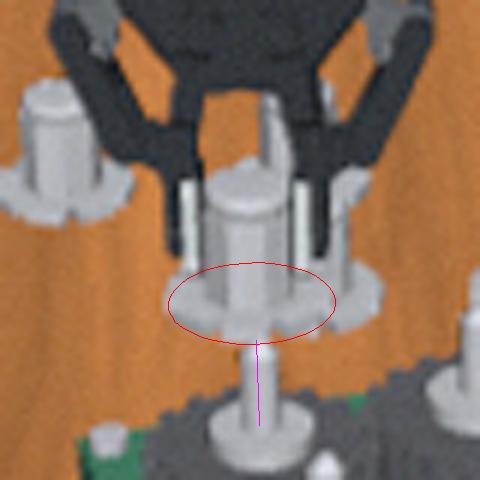

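{"fn": "play_rows", "kwargs": {
  "motion": [
    {"tx": 0.2, "ty": 0.1, "tz": 0, "rx": 0, "ry": 0, "rz": 0},
    {"tx": 0.2, "ty": 0.1, "tz": 0.5, "rx": 0, "ry": 0, "rz": 0},
    {"tx": 0.2, "ty": 0.1, "tz": 0.9, "rx": 0, "ry": 0, "rz": 0},
    {"tx": 0.2, "ty": 0.1, "tz": 1.2, "rx": 0, "ry": 0, "rz": 0},
    {"tx": 0.2, "ty": 0.1, "tz": 1.5, "rx": 0, "ry": 0, "rz": 0},
    {"tx": 0.2, "ty": 0.1, "tz": 1.8, "rx": 0, "ry": 0, "rz": 0},
    {"tx": 0.2, "ty": 0.1, "tz": 2.0, "rx": 0, "ry": 0, "rz": 0},
    {"tx": 0.2, "ty": 0.1, "tz": 2.0, "rx": 0, "ry": 0, "rz": 0}
  ]
}}

```text
time: 19.0
tool_pos: [0.5367, 0.0865, 0.0688]
tcp_rot: [[0.995, -0.1, -0.0], [-0.1, -0.995, 0.0], [-0.0, 0.0, -1.0]]
force: [0.1, 0.1, -1.0]
opening: 0.362
```

```bash
python3 -c "
from h import *
go(.5358,.0874,.038,-.1); print(get_obs()['moment'])"
```

```text
go [-0.09, -0.08, 3.08] [0.0, 0.0, 0.0] t 19.0 tcp [0.5367 0.0865 0.0688] F [ 0.1  0.1 -1. ] op 0.362
[-0.00091724  0.03193727 -0.04229333]
```

{"fn": "play_rows", "kwargs": {
  "motion": [
    {"tx": 0, "ty": 0, "tz": 0.4, "rx": 0, "ry": 0, "rz": 0},
    {"tx": 0, "ty": 0, "tz": 0.8, "rx": 0, "ry": 0, "rz": 0},
    {"tx": 0, "ty": 0, "tz": 1.2, "rx": 0, "ry": 0, "rz": 0},
    {"tx": 0, "ty": 0, "tz": 1.6, "rx": 0, "ry": 0, "rz": 0},
    {"tx": 0, "ty": 0, "tz": 2.0, "rx": 0, "ry": 0, "rz": 0},
    {"tx": 0, "ty": 0, "tz": 2.4, "rx": 0, "ry": 0, "rz": 0},
    {"tx": 0, "ty": 0, "tz": 2.8, "rx": 0, "ry": 0, "rz": 0},
    {"tx": 0, "ty": 0, "tz": 3.1, "rx": 0, "ry": 0, "rz": 0}
  ]
}}

```text
time: 20.0
tool_pos: [0.5375, 0.0867, 0.0391]
tcp_rot: [[0.995, -0.1, 0.002], [-0.1, -0.995, 0.0], [0.002, -0.001, -1.0]]
force: [-3.0, 0.7, 10.4]
opening: 0.366
```

```bash
python3 -c "
from h import *
go(.5358,.0874,.038,-.1); print(get_obs()['moment'])"
```

```text
go [-0.17, -0.05, 0.11] [-0.001, -0.002, 0.0] t 20.0 tcp [0.5375 0.0867 0.0391] F [-3.   0.7 10.4] op 0.366
[ 0.11747369  0.64208116 -0.02707536]
```

{"fn": "play_rows", "kwargs": {
  "motion": [
    {"tx": 0, "ty": 0, "tz": 0.2, "rx": 0, "ry": 0, "rz": 0},
    {"tx": 0, "ty": 0, "tz": 0.35, "rx": 0, "ry": 0, "rz": 0},
    {"tx": 0, "ty": 0, "tz": 0.35, "rx": 0, "ry": 0, "rz": 0}
  ]
}}

```text
time: 20.38
tool_pos: [0.5375, 0.0868, 0.038]
tcp_rot: [[0.995, -0.1, 0.002], [-0.1, -0.995, 0.0], [0.002, -0.0, -1.0]]
force: [-8.9, -0.3, 30.2]
opening: 0.361
```

{"fn": "play_rows", "kwargs": {
  "motion": [
    {"tx": 0, "ty": 0, "tz": -0.3, "rx": 0, "ry": 0, "rz": 0},
    {"tx": 0, "ty": 0, "tz": -0.3, "rx": 0, "ry": 0, "rz": 0},
    {"tx": 0, "ty": 0, "tz": -0.3, "rx": 0, "ry": 0, "rz": 0},
    {"tx": 0, "ty": 0, "tz": -4, "rx": 0, "ry": 0, "rz": 0},
    {"tx": 0, "ty": 0, "tz": -8, "rx": 0, "ry": 0, "rz": 0},
    {"tx": 0, "ty": 0, "tz": -8, "rx": 0, "ry": 0, "rz": 0}
  ],
  "fingers": 70
}}

```text
time: 21.12
tool_pos: [0.5393, 0.0866, 0.1171]
tcp_rot: [[0.995, -0.1, 0.006], [-0.1, -0.995, 0.0], [0.005, -0.001, -1.0]]
force: [-0.2, 0.7, 0.6]
opening: 0.696
```

```bash
cat > nxt.py <<'E'
from h import *
import sys, caps as K
# nxt.py capx capy : refresh caps near the guesses, then deltas to hover (TCP z .09) over the chosen one, yaw choices
G=[(.6598,.2558),(.5635,.2584),(.5639,.3605),(.4612,.3622)]
K.caps('n',G[int(sys.argv[1]):])
go(*G[int(sys.argv[1])],.08,-.1)
im=cv2.imread('pics/side_n.png'); 
E
python3 nxt.py 0; python3 - <<'E'
import sys; sys.path.insert(0,'.')
import os; os.chdir('.')
from h import *
# check cap on S2: top height from side cloud
s,sd=camera('side'); D=cloud('side',sd)
m=(np.hypot(D[...,0]-.5363,D[...,1]-.0879)<.013)&(D[...,2]>.07)&(D[...,2]<.12); print('S2 cap top z',m.sum(),np.percentile(D[m][:,2],[50,80,95]).round(4) if m.sum() else '')
E
```

```text
top (np.float64(0.6366), np.float64(0.2389), 905, 312, 0.087) side (np.float64(0.648), np.float64(0.218), 647, 399, nan)
top (np.float64(0.565), np.float64(0.2394), 1477, 317, 0.337) side (np.float64(0.5575), np.float64(0.2589), 921, 384, nan)
top (np.float64(0.5639), np.float64(0.3605), 355, 327, 0.323) side (np.float64(0.5655), np.float64(0.3259), 613, 353, nan)
top (np.float64(0.4612), np.float64(0.3622), 364, 336, -0.26) side (np.float64(0.462), np.float64(0.3558), 388, 348, nan)
go [10.56, -18.07, 3.41] [0.0, 0.0, -0.0] t 21.225 tcp [0.5367 0.0865 0.1141] F [-0.2  0.4  0.3] op 0.698
S2 cap top z 61 [0.0926 0.0938 0.0945]
```

{"fn": "play_rows", "kwargs": {
  "motion": [
    {"tx": 0, "ty": -4, "tz": 0, "rx": 0, "ry": 0, "rz": -0.08},
    {"tx": 0, "ty": -9.5, "tz": 0, "rx": 0, "ry": 0, "rz": -0.16},
    {"tx": 0, "ty": -15, "tz": 0, "rx": 0, "ry": 0, "rz": -0.24},
    {"tx": 0, "ty": -20.5, "tz": 0, "rx": 0, "ry": 0, "rz": -0.32},
    {"tx": 0, "ty": -25.5, "tz": 0, "rx": 0, "ry": 0, "rz": -0.42},
    {"tx": 0, "ty": -27.45, "tz": 3, "rx": 0, "ry": 0, "rz": -0.423},
    {"tx": 0, "ty": -27.45, "tz": 5, "rx": 0, "ry": 0, "rz": -0.423},
    {"tx": 0, "ty": -27.45, "tz": 5, "rx": 0, "ry": 0, "rz": -0.423}
  ]
}}

```text
time: 22.28
tool_pos: [0.5613, 0.3586, 0.0605]
tcp_rot: [[0.948, 0.318, -0.006], [0.318, -0.948, -0.003], [-0.007, 0.001, -1.0]]
force: [0.5, -0.2, -0.7]
opening: 0.698
```

{"fn": "play_rows", "kwargs": {
  "motion": [
    {"tx": 0, "ty": 0, "tz": 0, "rx": 0, "ry": 0, "rz": 0},
    {"tx": 0, "ty": 0, "tz": 0, "rx": 0, "ry": 0, "rz": 0}
  ]
}}

```text
time: 22.52
tool_pos: [0.565, 0.3596, 0.0654]
tcp_rot: [[0.948, 0.317, 0.001], [0.317, -0.948, 0.001], [0.001, -0.0, -1.0]]
force: [-0.5, -0.1, -0.2]
opening: 0.698
```

```bash
python3 -c "
from h import *
gt(.5639,.3597,.014,.323)"
```

```text
go [-0.11, -0.04, 7.24] [-0.0, -0.001, -0.001] t 22.525 tcp [0.565  0.3596 0.0654] F [-0.5 -0.1 -0.2] op 0.698
```

{"fn": "play_rows", "kwargs": {
  "motion": [
    {"tx": -0.1, "ty": 0, "tz": 3, "rx": 0, "ry": 0, "rz": 0},
    {"tx": -0.1, "ty": 0, "tz": 5.5, "rx": 0, "ry": 0, "rz": 0},
    {"tx": -0.1, "ty": 0, "tz": 6.7, "rx": 0, "ry": 0, "rz": 0},
    {"tx": -0.1, "ty": 0, "tz": 7.2, "rx": 0, "ry": 0, "rz": 0},
    {"tx": -0.1, "ty": 0, "tz": 7.2, "rx": 0, "ry": 0, "rz": 0}
  ]
}}

```text
time: 23.15
tool_pos: [0.5638, 0.3595, -0.0069]
tcp_rot: [[0.948, 0.317, 0.001], [0.317, -0.948, 0.0], [0.001, -0.0, -1.0]]
force: [-0.6, 0.6, 0.3]
opening: 0.696
```

{"fn": "play_rows", "kwargs": {
  "motion": [
    {"tx": 0, "ty": 0, "tz": 0, "rx": 0, "ry": 0, "rz": 0},
    {"tx": 0, "ty": 0, "tz": 0, "rx": 0, "ry": 0, "rz": 0},
    {"tx": 0, "ty": 0, "tz": 0, "rx": 0, "ry": 0, "rz": 0},
    {"tx": 0, "ty": 0, "tz": 0, "rx": 0, "ry": 0, "rz": 0}
  ],
  "fingers": 0
}}

```text
time: 23.65
tool_pos: [0.5641, 0.3598, -0.0063]
tcp_rot: [[0.948, 0.317, 0.002], [0.317, -0.948, 0.001], [0.002, -0.0, -1.0]]
force: [0.7, -1.0, 5.7]
opening: 0.365
```

```bash
python3 -c "
from h import *
go(.6181,.1064,.089,.323)"
```

```text
go [-2.91, 25.74, -9.55] [-0.0, -0.002, 0.0] t 23.65 tcp [ 0.5641  0.3598 -0.0063] F [ 0.7 -1.   5.7] op 0.365
```

{"fn": "play_rows", "kwargs": {
  "motion": [
    {"tx": 0, "ty": 0, "tz": -3, "rx": 0, "ry": 0, "rz": 0},
    {"tx": 0, "ty": 0, "tz": -7, "rx": 0, "ry": 0, "rz": 0},
    {"tx": -0.3, "ty": 2.7, "tz": -9.6, "rx": 0, "ry": 0, "rz": 0},
    {"tx": -0.9, "ty": 8, "tz": -9.6, "rx": 0, "ry": 0, "rz": 0},
    {"tx": -1.5, "ty": 13.5, "tz": -9.6, "rx": 0, "ry": 0, "rz": 0},
    {"tx": -2.1, "ty": 19, "tz": -9.6, "rx": 0, "ry": 0, "rz": 0},
    {"tx": -2.7, "ty": 24, "tz": -9.6, "rx": 0, "ry": 0, "rz": 0},
    {"tx": -2.9, "ty": 25.7, "tz": -9.6, "rx": 0, "ry": 0, "rz": 0}
  ]
}}

```text
time: 24.65
tool_pos: [0.6175, 0.1035, 0.0882]
tcp_rot: [[0.949, 0.314, -0.001], [0.314, -0.949, -0.0], [-0.001, 0.0, -1.0]]
force: [0.1, 0.2, -1.3]
opening: 0.364
```

{"fn": "play_rows", "kwargs": {
  "motion": [
    {"tx": 0, "ty": 0, "tz": 0, "rx": 0, "ry": 0, "rz": 0},
    {"tx": 0, "ty": 0, "tz": 0, "rx": 0, "ry": 0, "rz": 0},
    {"tx": 0, "ty": 0, "tz": 0, "rx": 0, "ry": 0, "rz": 0}
  ]
}}

```text
time: 25.02
tool_pos: [0.6169, 0.1081, 0.0884]
tcp_rot: [[0.948, 0.32, -0.0], [0.32, -0.948, 0.0], [-0.0, -0.0, -1.0]]
force: [1.2, 0.1, -0.7]
opening: 0.368
```

```bash
python3 hold.py .6181 .1064 .038 .323; python3 nxt.py 0
```

```text
go [0.06, 0.2, 5.04] [-0.0, 0.0, 0.002] t 25.025 tcp [0.6169 0.1081 0.0884] F [ 1.2  0.1 -0.7] op 0.368
top (np.float64(0.665), np.float64(0.2472), 1853, 311, 0.302) side (np.float64(0.6413), np.float64(0.2471), 1055, 384, nan)
top (np.float64(0.563), np.float64(0.2489), 1794, 318, -0.244) side (np.float64(0.5545), np.float64(0.2239), 654, 402, nan)
top (np.float64(0.5263), np.float64(0.2859), 93, 112, -0.062) side (np.float64(0.5636), np.float64(0.2585), 259, 276, nan)
top (np.float64(0.4612), np.float64(0.3622), 364, 336, -0.26) side (np.float64(0.4616), np.float64(0.3557), 383, 348, nan)
go [8.78, -12.69, 0.85] [-0.0, 0.0, 0.425] t 25.175 tcp [0.6171 0.1075 0.0885] F [ 0.   0.1 -0.8] op 0.363
```

{"fn": "play_rows", "kwargs": {
  "motion": [
    {"tx": 0.1, "ty": 0.17, "tz": 0, "rx": 0, "ry": 0, "rz": 0},
    {"tx": 0.1, "ty": 0.17, "tz": 0.5, "rx": 0, "ry": 0, "rz": 0},
    {"tx": 0.1, "ty": 0.17, "tz": 0.9, "rx": 0, "ry": 0, "rz": 0},
    {"tx": 0.1, "ty": 0.17, "tz": 1.2, "rx": 0, "ry": 0, "rz": 0},
    {"tx": 0.1, "ty": 0.17, "tz": 1.5, "rx": 0, "ry": 0, "rz": 0},
    {"tx": 0.1, "ty": 0.17, "tz": 1.8, "rx": 0, "ry": 0, "rz": 0},
    {"tx": 0.1, "ty": 0.17, "tz": 2.0, "rx": 0, "ry": 0, "rz": 0}
  ]
}}

```text
time: 26.05
tool_pos: [0.6187, 0.1051, 0.0683]
tcp_rot: [[0.948, 0.317, -0.0], [0.317, -0.948, -0.0], [-0.0, -0.0, -1.0]]
force: [-0.4, 0.4, -0.8]
opening: 0.366
```

```bash
python3 -c "
from h import *
go(.619,.106,.038,.323); print(get_obs()['moment'])"
```

```text
go [0.05, -0.07, 3.03] [-0.0, 0.0, -0.0] t 26.05 tcp [0.6187 0.1051 0.0683] F [-0.4  0.4 -0.8] op 0.366
[ 0.00716724  0.01699265 -0.01298269]
```

{"fn": "play_rows", "kwargs": {
  "motion": [
    {"tx": 0, "ty": 0, "tz": 0.5, "rx": 0, "ry": 0, "rz": 0},
    {"tx": 0, "ty": 0, "tz": 1.0, "rx": 0, "ry": 0, "rz": 0},
    {"tx": 0, "ty": 0, "tz": 1.5, "rx": 0, "ry": 0, "rz": 0},
    {"tx": 0, "ty": 0, "tz": 2.0, "rx": 0, "ry": 0, "rz": 0},
    {"tx": 0, "ty": 0, "tz": 2.5, "rx": 0, "ry": 0, "rz": 0},
    {"tx": 0, "ty": 0, "tz": 2.9, "rx": 0, "ry": 0, "rz": 0},
    {"tx": 0, "ty": 0, "tz": 3.25, "rx": 0, "ry": 0, "rz": 0},
    {"tx": 0, "ty": 0, "tz": 3.35, "rx": 0, "ry": 0, "rz": 0}
  ]
}}

```text
time: 27.05
tool_pos: [0.6206, 0.1051, 0.0376]
tcp_rot: [[0.948, 0.317, 0.004], [0.317, -0.948, -0.0], [0.004, 0.001, -1.0]]
force: [-4.1, 0.2, 19.1]
opening: 0.367
```

{"fn": "play_rows", "kwargs": {
  "motion": [
    {"tx": 0, "ty": 0, "tz": 0.05, "rx": 0, "ry": 0, "rz": 0},
    {"tx": 0, "ty": 0, "tz": 0.05, "rx": 0, "ry": 0, "rz": 0}
  ]
}}

```text
time: 27.3
tool_pos: [0.6206, 0.1051, 0.0376]
tcp_rot: [[0.948, 0.317, 0.004], [0.317, -0.948, -0.0], [0.004, 0.001, -1.0]]
force: [-3.9, -1.2, 17.0]
opening: 0.364
```

{"fn": "play_rows", "kwargs": {
  "motion": [
    {"tx": 0, "ty": 0, "tz": 0.15, "rx": 0, "ry": 0, "rz": 0},
    {"tx": 0, "ty": 0, "tz": 0.2, "rx": 0, "ry": 0, "rz": 0}
  ]
}}

```text
time: 27.55
tool_pos: [0.6206, 0.1051, 0.0376]
tcp_rot: [[0.948, 0.317, 0.005], [0.318, -0.948, -0.0], [0.005, 0.002, -1.0]]
force: [-8.1, -0.8, 33.0]
opening: 0.36
```

{"fn": "play_rows", "kwargs": {
  "motion": [
    {"tx": 0, "ty": 0, "tz": -0.3, "rx": 0, "ry": 0, "rz": 0},
    {"tx": 0, "ty": 0, "tz": -0.3, "rx": 0, "ry": 0, "rz": 0},
    {"tx": 0, "ty": 0, "tz": -0.3, "rx": 0, "ry": 0, "rz": 0},
    {"tx": 0, "ty": 0, "tz": -4, "rx": 0, "ry": 0, "rz": 0},
    {"tx": 0, "ty": 0, "tz": -8, "rx": 0, "ry": 0, "rz": 0},
    {"tx": -5, "ty": 1.5, "tz": -8, "rx": 0, "ry": 0, "rz": 0},
    {"tx": -9, "ty": 3, "tz": -8, "rx": 0, "ry": 0, "rz": 0},
    {"tx": -14, "ty": 5, "tz": -8, "rx": 0, "ry": 0, "rz": 0}
  ],
  "fingers": 70
}}

```text
time: 28.55
tool_pos: [0.5011, 0.0127, 0.1121]
tcp_rot: [[0.948, 0.318, 0.0], [0.318, -0.948, -0.0], [0.0, 0.0, -1.0]]
force: [0.3, -1.2, 0.2]
opening: 0.697
```

```bash
python3 nxt.py 0;  python3 - <<'E'
from h import *
s,sd=camera('side'); D=cloud('side',sd)
for n,x,y in(('S2',.5363,.0879),('S5',.6181,.1072)):
    m=(np.hypot(D[...,0]-x,D[...,1]-y)<.013)&(D[...,2]>.07)&(D[...,2]<.12); print(n,'cap top z',m.sum(),np.percentile(D[m][:,2],[50,80,95]).round(4) if m.sum() else '')
E
```

```text
top (np.float64(0.6598), np.float64(0.2558), 341, 312, -0.066) side (np.float64(0.6441), np.float64(0.2159), 769, 401, nan)
top (np.float64(0.5634), np.float64(0.2584), 350, 318, -0.208) side (np.float64(0.5531), np.float64(0.2277), 706, 401, nan)
top (nan, nan, 0, 0) side (np.float64(0.5588), np.float64(0.2595), 311, 278, nan)
top (np.float64(0.4611), np.float64(0.3622), 363, 337, -0.258) side (np.float64(0.4759), np.float64(0.3267), 111, 359, nan)
go [23.2, -18.05, 3.01] [-0.0, 0.006, 0.42] t 28.65 tcp [0.4964 0.0116 0.1112] F [-0.9  0.5 -0.2] op 0.696
S2 cap top z 64 [0.0924 0.0936 0.0944]
S5 cap top z 61 [0.0924 0.0935 0.0943]
```

{"fn": "play_rows", "kwargs": {
  "motion": [
    {"tx": 2.5, "ty": -4, "tz": 0, "rx": 0, "ry": 0, "rz": -0.06},
    {"tx": 5.2, "ty": -8.2, "tz": 0, "rx": 0, "ry": 0, "rz": -0.12},
    {"tx": 8.2, "ty": -12.6, "tz": 0, "rx": 0, "ry": 0, "rz": -0.2},
    {"tx": 11.2, "ty": -17, "tz": 0, "rx": 0, "ry": 0, "rz": -0.25},
    {"tx": 14, "ty": -21.2, "tz": 0, "rx": 0, "ry": 0, "rz": -0.254},
    {"tx": 14, "ty": -21.2, "tz": 3, "rx": 0, "ry": 0, "rz": -0.254},
    {"tx": 14, "ty": -21.2, "tz": 4.6, "rx": 0, "ry": 0, "rz": -0.254},
    {"tx": 14, "ty": -21.2, "tz": 4.6, "rx": 0, "ry": 0, "rz": -0.254}
  ]
}}

```text
time: 29.7
tool_pos: [0.5661, 0.2584, 0.0646]
tcp_rot: [[0.838, 0.545, -0.003], [0.545, -0.838, -0.001], [-0.003, -0.001, -1.0]]
force: [-0.1, -0.3, 0.3]
opening: 0.699
```

{"fn": "play_rows", "kwargs": {
  "motion": [
    {"tx": 0, "ty": 0, "tz": 0, "rx": 0, "ry": 0, "rz": 0},
    {"tx": 0, "ty": 0, "tz": 0, "rx": 0, "ry": 0, "rz": 0}
  ]
}}

```text
time: 29.95
tool_pos: [0.5683, 0.2586, 0.0677]
tcp_rot: [[0.839, 0.545, 0.002], [0.545, -0.839, 0.001], [0.002, 0.0, -1.0]]
force: [0.2, -0.3, -0.7]
opening: 0.699
```

```bash
python3 -c "
from h import *
gt(.5639,.2576,.015,.577)"
```

```text
go [-0.44, -0.16, 7.37] [0.0, -0.002, -0.001] t 29.95 tcp [0.5683 0.2586 0.0677] F [ 0.2 -0.3 -0.7] op 0.699
```

{"fn": "play_rows", "kwargs": {
  "motion": [
    {"tx": -0.4, "ty": -0.15, "tz": 3, "rx": 0, "ry": 0, "rz": 0},
    {"tx": -0.4, "ty": -0.15, "tz": 5.5, "rx": 0, "ry": 0, "rz": 0},
    {"tx": -0.4, "ty": -0.15, "tz": 6.8, "rx": 0, "ry": 0, "rz": 0},
    {"tx": -0.4, "ty": -0.15, "tz": 7.3, "rx": 0, "ry": 0, "rz": 0},
    {"tx": -0.4, "ty": -0.15, "tz": 7.3, "rx": 0, "ry": 0, "rz": 0}
  ]
}}

```text
time: 30.58
tool_pos: [0.5637, 0.2579, -0.006]
tcp_rot: [[0.838, 0.545, 0.001], [0.545, -0.838, 0.0], [0.001, 0.0, -1.0]]
force: [0.3, -0.1, 0.8]
opening: 0.699
```

{"fn": "play_rows", "kwargs": {
  "motion": [
    {"tx": 0, "ty": 0, "tz": 0, "rx": 0, "ry": 0, "rz": 0},
    {"tx": 0, "ty": 0, "tz": 0, "rx": 0, "ry": 0, "rz": 0},
    {"tx": 0, "ty": 0, "tz": 0, "rx": 0, "ry": 0, "rz": 0},
    {"tx": 0, "ty": 0, "tz": 0, "rx": 0, "ry": 0, "rz": 0}
  ],
  "fingers": 0
}}

```text
time: 31.08
tool_pos: [0.5641, 0.2581, -0.0054]
tcp_rot: [[0.838, 0.546, 0.002], [0.546, -0.838, 0.001], [0.002, 0.001, -1.0]]
force: [-0.8, 1.2, 5.6]
opening: 0.365
```

```bash
python3 -c "
from h import *
go(.5566,.0048,.089,.577); go(.6384,.0242,.089,.577)"
```

```text
go [-14.43, 20.83, -9.46] [0.001, -0.002, 0.0] t 31.075 tcp [ 0.5641  0.2581 -0.0054] F [-0.8  1.2  5.6] op 0.365
go [-6.52, 23.66, -9.44] [0.001, -0.002, 0.0] t 31.075 tcp [ 0.5641  0.2581 -0.0054] F [-0.8  1.2  5.6] op 0.365
```

{"fn": "play_rows", "kwargs": {
  "motion": [
    {"tx": 0, "ty": 0, "tz": -4, "rx": 0, "ry": 0, "rz": 0},
    {"tx": 0, "ty": 0, "tz": -9, "rx": 0, "ry": 0, "rz": 0},
    {"tx": -1, "ty": 1.5, "tz": -12, "rx": 0, "ry": 0, "rz": 0},
    {"tx": -4.2, "ty": 6, "tz": -12, "rx": 0, "ry": 0, "rz": 0},
    {"tx": -7.4, "ty": 10.6, "tz": -12, "rx": 0, "ry": 0, "rz": 0},
    {"tx": -10.6, "ty": 15.3, "tz": -12, "rx": 0, "ry": 0, "rz": 0},
    {"tx": -13.4, "ty": 19.3, "tz": -12, "rx": 0, "ry": 0, "rz": 0},
    {"tx": -14.4, "ty": 20.8, "tz": -12, "rx": 0, "ry": 0, "rz": 0}
  ]
}}

```text
time: 32.08
tool_pos: [0.5555, 0.0025, 0.1133]
tcp_rot: [[0.84, 0.543, -0.001], [0.543, -0.84, -0.0], [-0.001, -0.0, -1.0]]
force: [0.3, 0.7, -0.9]
opening: 0.367
```

{"fn": "play_rows", "kwargs": {
  "motion": [
    {"tx": 0, "ty": 0, "tz": 0, "rx": 0, "ry": 0, "rz": 0},
    {"tx": 0, "ty": 0, "tz": 1.3, "rx": 0, "ry": 0, "rz": 0},
    {"tx": 0, "ty": 0, "tz": 2.5, "rx": 0, "ry": 0, "rz": 0},
    {"tx": 0, "ty": 0, "tz": 2.5, "rx": 0, "ry": 0, "rz": 0}
  ]
}}

```text
time: 32.58
tool_pos: [0.5545, 0.0062, 0.0867]
tcp_rot: [[0.837, 0.547, -0.003], [0.547, -0.837, 0.001], [-0.003, -0.002, -1.0]]
force: [0.0, -0.4, -1.5]
opening: 0.367
```

```bash
python3 hold.py .5566 .0048 .0386 .577
```

```text
go [0.11, 0.24, 4.81] [-0.002, 0.003, 0.002] t 32.575 tcp [0.5545 0.0062 0.0867] F [ 0.  -0.4 -1.5] op 0.367
```

View pics/hold.png

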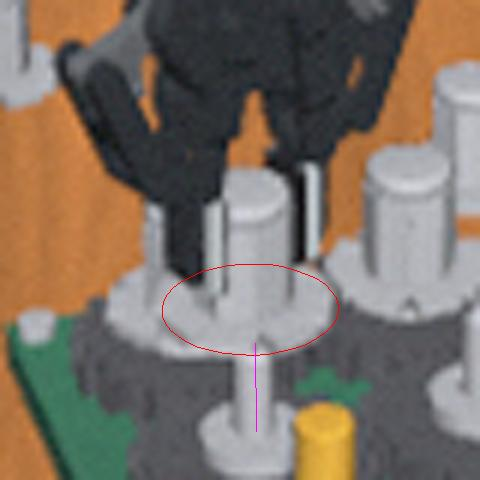

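{"fn": "play_rows", "kwargs": {
  "motion": [
    {"tx": 0.05, "ty": 0.18, "tz": 0, "rx": 0, "ry": 0, "rz": 0},
    {"tx": 0.05, "ty": 0.18, "tz": 0.3, "rx": 0, "ry": 0, "rz": 0},
    {"tx": 0.05, "ty": 0.18, "tz": 0.6, "rx": 0, "ry": 0, "rz": 0},
    {"tx": 0.05, "ty": 0.18, "tz": 0.9, "rx": 0, "ry": 0, "rz": 0},
    {"tx": 0.05, "ty": 0.18, "tz": 1.2, "rx": 0, "ry": 0, "rz": 0},
    {"tx": 0.05, "ty": 0.18, "tz": 1.5, "rx": 0, "ry": 0, "rz": 0},
    {"tx": 0.05, "ty": 0.18, "tz": 1.7, "rx": 0, "ry": 0, "rz": 0}
  ]
}}

```text
time: 33.5
tool_pos: [0.5573, 0.0037, 0.0712]
tcp_rot: [[0.838, 0.545, -0.0], [0.545, -0.838, 0.0], [-0.0, -0.0, -1.0]]
force: [-0.1, 0.3, -1.3]
opening: 0.365
```

```bash
python3 -c "
from h import *
go(.5566,.0048,.0386,.577); print(get_obs()['moment'])"
```

```text
go [0.0, -0.13, 3.26] [-0.0, 0.0, -0.0] t 33.5 tcp [0.5573 0.0037 0.0712] F [-0.1  0.3 -1.3] op 0.365
[ 0.046055    0.07121493 -0.00488518]
```

{"fn": "play_rows", "kwargs": {
  "motion": [
    {"tx": 0, "ty": -0.05, "tz": 0.4, "rx": 0, "ry": 0, "rz": 0},
    {"tx": 0, "ty": -0.05, "tz": 0.9, "rx": 0, "ry": 0, "rz": 0},
    {"tx": 0, "ty": -0.05, "tz": 1.4, "rx": 0, "ry": 0, "rz": 0},
    {"tx": 0, "ty": -0.05, "tz": 1.9, "rx": 0, "ry": 0, "rz": 0},
    {"tx": 0, "ty": -0.05, "tz": 2.4, "rx": 0, "ry": 0, "rz": 0},
    {"tx": 0, "ty": -0.05, "tz": 2.9, "rx": 0, "ry": 0, "rz": 0},
    {"tx": 0, "ty": -0.05, "tz": 3.3, "rx": 0, "ry": 0, "rz": 0},
    {"tx": 0, "ty": -0.05, "tz": 3.5, "rx": 0, "ry": 0, "rz": 0}
  ]
}}

```text
time: 34.5
tool_pos: [0.5575, 0.005, 0.0384]
tcp_rot: [[0.838, 0.546, 0.001], [0.546, -0.838, 0.001], [0.002, -0.0, -1.0]]
force: [-9.3, 3.7, 30.8]
opening: 0.363
```

{"fn": "play_rows", "kwargs": {
  "motion": [
    {"tx": 0, "ty": 0, "tz": 0.15, "rx": 0, "ry": 0, "rz": 0},
    {"tx": 0, "ty": 0, "tz": 0.2, "rx": 0, "ry": 0, "rz": 0},
    {"tx": 0, "ty": 0, "tz": 0.2, "rx": 0, "ry": 0, "rz": 0}
  ]
}}

```text
time: 34.88
tool_pos: [0.5576, 0.005, 0.0385]
tcp_rot: [[0.838, 0.546, 0.002], [0.546, -0.838, 0.001], [0.003, 0.0, -1.0]]
force: [-11.0, 4.0, 33.7]
opening: 0.365
```

{"fn": "play_rows", "kwargs": {
  "motion": [
    {"tx": 0, "ty": 0, "tz": -0.3, "rx": 0, "ry": 0, "rz": 0},
    {"tx": 0, "ty": 0, "tz": -0.3, "rx": 0, "ry": 0, "rz": 0},
    {"tx": 0, "ty": 0, "tz": -0.3, "rx": 0, "ry": 0, "rz": 0},
    {"tx": 0, "ty": 0, "tz": -4, "rx": 0, "ry": 0, "rz": 0},
    {"tx": -1, "ty": -0.7, "tz": -8, "rx": 0, "ry": 0, "rz": 0},
    {"tx": -4.2, "ty": -2.7, "tz": -8, "rx": 0, "ry": 0, "rz": 0}
  ],
  "fingers": 70
}}

```text
time: 35.62
tool_pos: [0.5109, 0.0032, 0.1171]
tcp_rot: [[0.838, 0.546, 0.007], [0.546, -0.838, -0.001], [0.005, 0.005, -1.0]]
force: [0.1, -0.7, -0.2]
opening: 0.7
```

```bash
python3 nxt.py 0;  python3 - <<'E'
from h import *
s,sd=camera('side'); D=cloud('side',sd)
for n,x,y in(('S1',.5556,.0061),('S2',.5363,.0879),('S5',.6181,.1072)):
    m=(np.hypot(D[...,0]-x,D[...,1]-y)<.013)&(D[...,2]>.07)&(D[...,2]<.12); print(n,'cap top z',m.sum(),np.percentile(D[m][:,2],[50,80,95]).round(4) if m.sum() else '')
go(.6603,.255,.09,.7184)
E
```

```text
top (np.float64(0.6598), np.float64(0.2558), 341, 312, -0.065) side (np.float64(0.6439), np.float64(0.2159), 769, 401, nan)
top (np.float64(0.6519), np.float64(0.2581), 12, 66, 0.287) side (np.float64(0.5413), np.float64(0.1982), 352, 415, nan)
top (nan, nan, 0, 0) side (np.float64(0.5469), np.float64(0.41), 1, 319, nan)
top (np.float64(0.4612), np.float64(0.3622), 362, 336, -0.258) side (np.float64(0.4422), np.float64(0.425), 141, 321, nan)
go [26.86, -12.54, 3.35] [-0.001, 0.004, 0.677] t 35.725 tcp [0.5032 0.0042 0.114 ] F [-0.2  0.6 -0.1] op 0.703
S1 cap top z 70 [0.0926 0.0938 0.0951]
S2 cap top z 68 [0.0921 0.0935 0.0946]
S5 cap top z 67 [0.0924 0.0934 0.0947]
go [26.68, -12.59, 2.39] [-0.001, 0.001, -0.142] t 35.775 tcp [0.5054 0.004  0.1141] F [ 0.3 -0.1  0.3] op 0.7
```

{"fn": "play_rows", "kwargs": {
  "motion": [
    {"tx": 4, "ty": -1.9, "tz": 0, "rx": 0, "ry": 0, "rz": 0},
    {"tx": 9, "ty": -4.3, "tz": 0, "rx": 0, "ry": 0, "rz": -0.05},
    {"tx": 14, "ty": -6.6, "tz": 0, "rx": 0, "ry": 0, "rz": -0.1},
    {"tx": 19, "ty": -9, "tz": 0, "rx": 0, "ry": 0, "rz": -0.14},
    {"tx": 24, "ty": -11.3, "tz": 0, "rx": 0, "ry": 0, "rz": -0.142},
    {"tx": 26.6, "ty": -12.55, "tz": 0, "rx": 0, "ry": 0, "rz": -0.142},
    {"tx": 26.6, "ty": -12.55, "tz": 3, "rx": 0, "ry": 0, "rz": -0.142},
    {"tx": 26.6, "ty": -12.55, "tz": 4.7, "rx": 0, "ry": 0, "rz": -0.142}
  ]
}}

```text
time: 36.78
tool_pos: [0.6611, 0.2544, 0.0645]
tcp_rot: [[0.752, 0.659, -0.003], [0.659, -0.752, -0.001], [-0.003, -0.001, -1.0]]
force: [0.3, 0.7, -0.2]
opening: 0.699
```

{"fn": "play_rows", "kwargs": {
  "motion": [
    {"tx": 0, "ty": 0, "tz": 0, "rx": 0, "ry": 0, "rz": 0},
    {"tx": 0, "ty": 0, "tz": 0, "rx": 0, "ry": 0, "rz": 0},
    {"tx": 0, "ty": 0, "tz": 0, "rx": 0, "ry": 0, "rz": 0}
  ]
}}

```text
time: 37.15
tool_pos: [0.6626, 0.2541, 0.0689]
tcp_rot: [[0.753, 0.658, 0.002], [0.658, -0.753, 0.001], [0.002, 0.001, -1.0]]
force: [-0.9, -0.1, 0.3]
opening: 0.7
```

```bash
python3 -c "
from h import *
gt(.6603,.255,.0155,.7204)"
```

```text
go [-0.13, -0.23, 7.44] [0.001, -0.002, -0.002] t 37.15 tcp [0.6626 0.2541 0.0689] F [-0.9 -0.1  0.3] op 0.7
```

{"fn": "play_rows", "kwargs": {
  "motion": [
    {"tx": -0.1, "ty": -0.2, "tz": 3, "rx": 0, "ry": 0, "rz": 0},
    {"tx": -0.1, "ty": -0.2, "tz": 5.5, "rx": 0, "ry": 0, "rz": 0},
    {"tx": -0.1, "ty": -0.2, "tz": 6.8, "rx": 0, "ry": 0, "rz": 0},
    {"tx": -0.1, "ty": -0.2, "tz": 7.4, "rx": 0, "ry": 0, "rz": 0},
    {"tx": -0.1, "ty": -0.2, "tz": 7.4, "rx": 0, "ry": 0, "rz": 0}
  ]
}}

```text
time: 37.78
tool_pos: [0.66, 0.255, -0.006]
tcp_rot: [[0.753, 0.659, 0.001], [0.659, -0.753, 0.0], [0.001, 0.0, -1.0]]
force: [1.1, -0.2, -0.3]
opening: 0.703
```

{"fn": "play_rows", "kwargs": {
  "motion": [
    {"tx": 0, "ty": 0, "tz": 0, "rx": 0, "ry": 0, "rz": 0},
    {"tx": 0, "ty": 0, "tz": 0, "rx": 0, "ry": 0, "rz": 0},
    {"tx": 0, "ty": 0, "tz": 0, "rx": 0, "ry": 0, "rz": 0},
    {"tx": 0, "ty": 0, "tz": 0, "rx": 0, "ry": 0, "rz": 0}
  ],
  "fingers": 0
}}

```text
time: 38.28
tool_pos: [0.6606, 0.2553, -0.0052]
tcp_rot: [[0.752, 0.659, 0.002], [0.659, -0.752, 0.001], [0.002, 0.001, -1.0]]
force: [0.3, 0.5, 5.7]
opening: 0.363
```

```bash
python3 -c "
from h import *
go(.6577,-.0576,.115,.7204)"
```

```text
go [-20.8, 23.36, -12.04] [0.001, -0.002, -0.001] t 38.275 tcp [ 0.6606  0.2553 -0.0052] F [0.3 0.5 5.7] op 0.363
```

{"fn": "play_rows", "kwargs": {
  "motion": [
    {"tx": 0, "ty": 0, "tz": -4, "rx": 0, "ry": 0, "rz": 0},
    {"tx": 0, "ty": 0, "tz": -9, "rx": 0, "ry": 0, "rz": 0},
    {"tx": -1.5, "ty": 1.7, "tz": -12, "rx": 0, "ry": 0, "rz": 0},
    {"tx": -5, "ty": 5.6, "tz": -12, "rx": 0, "ry": 0, "rz": 0},
    {"tx": -8.9, "ty": 10, "tz": -12, "rx": 0, "ry": 0, "rz": 0},
    {"tx": -12.8, "ty": 14.4, "tz": -12, "rx": 0, "ry": 0, "rz": 0},
    {"tx": -16.7, "ty": 18.8, "tz": -12, "rx": 0, "ry": 0, "rz": 0},
    {"tx": -20, "ty": 22.5, "tz": -12, "rx": 0, "ry": 0, "rz": 0}
  ]
}}

```text
time: 39.28
tool_pos: [0.6566, -0.0482, 0.1131]
tcp_rot: [[0.753, 0.658, -0.001], [0.658, -0.753, 0.0], [-0.001, -0.001, -1.0]]
force: [0.2, 0.4, -1.2]
opening: 0.363
```

{"fn": "play_rows", "kwargs": {
  "motion": [
    {"tx": -0.8, "ty": 0.86, "tz": 0, "rx": 0, "ry": 0, "rz": 0},
    {"tx": -0.8, "ty": 0.86, "tz": 1.3, "rx": 0, "ry": 0, "rz": 0},
    {"tx": -0.8, "ty": 0.86, "tz": 2.4, "rx": 0, "ry": 0, "rz": 0},
    {"tx": -0.8, "ty": 0.86, "tz": 2.4, "rx": 0, "ry": 0, "rz": 0},
    {"tx": -0.8, "ty": 0.86, "tz": 2.4, "rx": 0, "ry": 0, "rz": 0}
  ]
}}

```text
time: 39.9
tool_pos: [0.657, -0.0566, 0.0893]
tcp_rot: [[0.751, 0.66, -0.0], [0.66, -0.751, 0.0], [-0.0, -0.0, -1.0]]
force: [-0.3, 0.2, -0.3]
opening: 0.364
```

```bash
python3 hold.py .6577 -.0576 .0388 .7204
```

```text
go [-0.01, 0.13, 5.05] [-0.0, 0.0, 0.0] t 39.9 tcp [ 0.657  -0.0566  0.0893] F [-0.3  0.2 -0.3] op 0.364
```

{"fn": "play_rows", "kwargs": {
  "motion": [
    {"tx": 0, "ty": 0.1, "tz": 0.3, "rx": 0, "ry": 0, "rz": 0},
    {"tx": 0, "ty": 0.1, "tz": 0.7, "rx": 0, "ry": 0, "rz": 0},
    {"tx": 0, "ty": 0.1, "tz": 1.0, "rx": 0, "ry": 0, "rz": 0},
    {"tx": 0, "ty": 0.1, "tz": 1.3, "rx": 0, "ry": 0, "rz": 0},
    {"tx": 0, "ty": 0.1, "tz": 1.6, "rx": 0, "ry": 0, "rz": 0},
    {"tx": 0, "ty": 0.1, "tz": 1.9, "rx": 0, "ry": 0, "rz": 0},
    {"tx": 0, "ty": 0.1, "tz": 1.9, "rx": 0, "ry": 0, "rz": 0}
  ]
}}

```text
time: 40.83
tool_pos: [0.6573, -0.0585, 0.0701]
tcp_rot: [[0.752, 0.659, -0.001], [0.659, -0.752, 0.0], [-0.0, -0.0, -1.0]]
force: [-0.8, -0.7, -1.4]
opening: 0.365
```

```bash
python3 -c "
from h import *
go(.6577,-.0576,.0388,.7204); print(get_obs()['moment'])"
```

```text
go [0.09, -0.04, 3.13] [-0.0, 0.0, -0.001] t 40.825 tcp [ 0.6573 -0.0585  0.0701] F [-0.8 -0.7 -1.4] op 0.365
[-0.02414111  0.01852896 -0.06397474]
```

{"fn": "play_rows", "kwargs": {
  "motion": [
    {"tx": 0.05, "ty": 0, "tz": 0.4, "rx": 0, "ry": 0, "rz": 0},
    {"tx": 0.05, "ty": 0, "tz": 0.9, "rx": 0, "ry": 0, "rz": 0},
    {"tx": 0.05, "ty": 0, "tz": 1.4, "rx": 0, "ry": 0, "rz": 0},
    {"tx": 0.05, "ty": 0, "tz": 1.9, "rx": 0, "ry": 0, "rz": 0},
    {"tx": 0.05, "ty": 0, "tz": 2.4, "rx": 0, "ry": 0, "rz": 0},
    {"tx": 0.05, "ty": 0, "tz": 2.9, "rx": 0, "ry": 0, "rz": 0},
    {"tx": 0.05, "ty": 0, "tz": 3.2, "rx": 0, "ry": 0, "rz": 0},
    {"tx": 0.05, "ty": 0, "tz": 3.4, "rx": 0, "ry": 0, "rz": 0}
  ]
}}

```text
time: 41.82
tool_pos: [0.6589, -0.0575, 0.0387]
tcp_rot: [[0.752, 0.659, 0.002], [0.659, -0.752, 0.001], [0.002, 0.001, -1.0]]
force: [-6.5, 4.4, 22.3]
opening: 0.364
```

{"fn": "play_rows", "kwargs": {
  "motion": [
    {"tx": 0, "ty": 0, "tz": 0.1, "rx": 0, "ry": 0, "rz": 0},
    {"tx": 0, "ty": 0, "tz": 0.2, "rx": 0, "ry": 0, "rz": 0},
    {"tx": 0, "ty": 0, "tz": 0.2, "rx": 0, "ry": 0, "rz": 0}
  ]
}}

```text
time: 42.2
tool_pos: [0.659, -0.0576, 0.0387]
tcp_rot: [[0.752, 0.659, 0.003], [0.659, -0.752, 0.0], [0.003, 0.002, -1.0]]
force: [-8.2, 4.0, 24.1]
opening: 0.363
```

{"fn": "play_rows", "kwargs": {
  "motion": [
    {"tx": 0, "ty": 0, "tz": -0.3, "rx": 0, "ry": 0, "rz": 0},
    {"tx": 0, "ty": 0, "tz": -0.3, "rx": 0, "ry": 0, "rz": 0},
    {"tx": 0, "ty": 0, "tz": -0.3, "rx": 0, "ry": 0, "rz": 0},
    {"tx": 0, "ty": 0, "tz": -4, "rx": 0, "ry": 0, "rz": 0},
    {"tx": 0, "ty": 0, "tz": -8, "rx": 0, "ry": 0, "rz": 0.05},
    {"tx": -2.5, "ty": -4.7, "tz": -8, "rx": 0, "ry": 0, "rz": 0.1},
    {"tx": -5, "ty": -9.5, "tz": -8, "rx": 0, "ry": 0, "rz": 0.15},
    {"tx": -8, "ty": -14.8, "tz": -8, "rx": 0, "ry": 0, "rz": 0.193}
  ],
  "fingers": 70
}}

```text
time: 43.2
tool_pos: [0.499, 0.0008, 0.1141]
tcp_rot: [[0.866, 0.5, 0.0], [0.5, -0.866, -0.0], [0.0, 0.0, -1.0]]
force: [1.3, 0.3, -0.3]
opening: 0.7
```

```bash
python3 nxt.py 3;  python3 - <<'E'
from h import *
s,sd=camera('side'); D=cloud('side',sd)
for n,x,y in(('S1',.5556,.0061),('S2',.5363,.0879),('S3',.6567,-.0563),('S4',.6374,.0255),('S5',.6181,.1072)):
    m=(np.hypot(D[...,0]-x,D[...,1]-y)<.013)&(D[...,2]>.07)&(D[...,2]<.12); print(n,'cap top z',m.sum(),np.percentile(D[m][:,2],[50,80,95]).round(4) if m.sum() else '')
go(.4617,.3614,.066,.527)
E
```

```text
top (np.float64(0.4611), np.float64(0.3622), 363, 337, -0.259) side (np.float64(0.4754), np.float64(0.3252), 111, 360, nan)
go [15.63, -32.45, 3.3] [-0.005, 0.012, 0.627] t 43.3 tcp [0.4899 0.0031 0.1119] F [ 0.4 -0.1 -0.6] op 0.704
S1 cap top z 69 [0.0927 0.0937 0.0947]
S2 cap top z 56 [0.0924 0.0938 0.0943]
S3 cap top z 80 [0.0927 0.0939 0.0946]
S4 cap top z 40 [0.0749 0.0779 0.0807]
S5 cap top z 64 [0.0925 0.0936 0.0952]
go [15.21, -32.76, 4.77] [-0.003, 0.004, 0.0] t 43.35 tcp [0.4953 0.0018 0.1133] F [0.8 0.2 0.5] op 0.703
```

{"fn": "play_rows", "kwargs": {
  "motion": [
    {"tx": 1.7, "ty": -3.6, "tz": 0, "rx": 0, "ry": 0, "rz": 0},
    {"tx": 3.8, "ty": -8.2, "tz": 0, "rx": 0, "ry": 0, "rz": 0},
    {"tx": 6.2, "ty": -13.2, "tz": 0, "rx": 0, "ry": 0, "rz": 0},
    {"tx": 8.5, "ty": -18.2, "tz": 0, "rx": 0, "ry": 0, "rz": 0},
    {"tx": 10.8, "ty": -23.2, "tz": 0, "rx": 0, "ry": 0, "rz": 0},
    {"tx": 13.1, "ty": -28.2, "tz": 0, "rx": 0, "ry": 0, "rz": 0},
    {"tx": 14.9, "ty": -32, "tz": 0, "rx": 0, "ry": 0, "rz": 0},
    {"tx": 15.2, "ty": -32.7, "tz": 2.5, "rx": 0, "ry": 0, "rz": 0}
  ]
}}

```text
time: 44.35
tool_pos: [0.4704, 0.3641, 0.0908]
tcp_rot: [[0.863, 0.505, 0.006], [0.505, -0.863, 0.004], [0.007, -0.0, -1.0]]
force: [0.7, 0.8, -0.8]
opening: 0.701
```

{"fn": "play_rows", "kwargs": {
  "motion": [
    {"tx": 0, "ty": 0, "tz": 2.3, "rx": 0, "ry": 0, "rz": 0},
    {"tx": 0, "ty": 0, "tz": 2.3, "rx": 0, "ry": 0, "rz": 0},
    {"tx": 0, "ty": 0, "tz": 2.3, "rx": 0, "ry": 0, "rz": 0}
  ]
}}

```text
time: 44.72
tool_pos: [0.4687, 0.3598, 0.067]
tcp_rot: [[0.865, 0.502, 0.001], [0.502, -0.865, 0.0], [0.001, 0.0, -1.0]]
force: [-0.6, -1.0, -0.1]
opening: 0.701
```

```bash
python3 -c "
from h import *
gt(.4617,.3614,.0155,.527)"
```

```text
go [-0.54, -0.49, 7.25] [0.0, -0.001, -0.001] t 44.725 tcp [0.4687 0.3598 0.067 ] F [-0.6 -1.  -0.1] op 0.701
```

{"fn": "play_rows", "kwargs": {
  "motion": [
    {"tx": -0.5, "ty": -0.47, "tz": 1, "rx": 0, "ry": 0, "rz": 0},
    {"tx": -0.5, "ty": -0.47, "tz": 4, "rx": 0, "ry": 0, "rz": 0},
    {"tx": -0.5, "ty": -0.47, "tz": 6, "rx": 0, "ry": 0, "rz": 0},
    {"tx": -0.5, "ty": -0.47, "tz": 7.2, "rx": 0, "ry": 0, "rz": 0},
    {"tx": -0.5, "ty": -0.47, "tz": 7.2, "rx": 0, "ry": 0, "rz": 0}
  ]
}}

```text
time: 45.35
tool_pos: [0.4604, 0.3609, -0.006]
tcp_rot: [[0.865, 0.502, -0.001], [0.502, -0.865, -0.001], [-0.001, -0.0, -1.0]]
force: [-0.4, -0.4, -1.1]
opening: 0.699
```

{"fn": "play_rows", "kwargs": {
  "motion": [
    {"tx": 0, "ty": 0, "tz": 0, "rx": 0, "ry": 0, "rz": 0},
    {"tx": 0, "ty": 0, "tz": 0, "rx": 0, "ry": 0, "rz": 0},
    {"tx": 0, "ty": 0, "tz": 0, "rx": 0, "ry": 0, "rz": 0},
    {"tx": 0, "ty": 0, "tz": 0, "rx": 0, "ry": 0, "rz": 0}
  ],
  "fingers": 0
}}

```text
time: 45.85
tool_pos: [0.4618, 0.3617, -0.0043]
tcp_rot: [[0.865, 0.502, 0.002], [0.502, -0.865, 0.001], [0.002, -0.0, -1.0]]
force: [-0.7, -0.3, 6.3]
opening: 0.364
```

```bash
python3 -c "
from h import *
go(.6384,.0242,.115,.527)"
```

```text
go [-1.65, 38.05, -11.94] [-0.0, -0.002, -0.001] t 45.85 tcp [ 0.4618  0.3617 -0.0043] F [-0.7 -0.3  6.3] op 0.364
```

{"fn": "play_rows", "kwargs": {
  "motion": [
    {"tx": 0, "ty": 0, "tz": -4, "rx": 0, "ry": 0, "rz": 0},
    {"tx": 0, "ty": 0, "tz": -9, "rx": 0, "ry": 0, "rz": 0},
    {"tx": -0.1, "ty": 3, "tz": -12.2, "rx": 0, "ry": 0, "rz": 0},
    {"tx": -0.3, "ty": 8, "tz": -12.2, "rx": 0, "ry": 0, "rz": 0},
    {"tx": -0.6, "ty": 13.5, "tz": -12.2, "rx": 0, "ry": 0, "rz": 0},
    {"tx": -0.8, "ty": 19, "tz": -12.2, "rx": 0, "ry": 0, "rz": 0},
    {"tx": -1.1, "ty": 24.5, "tz": -12.2, "rx": 0, "ry": 0, "rz": 0},
    {"tx": -1.3, "ty": 30, "tz": -12.2, "rx": 0, "ry": 0, "rz": 0}
  ]
}}

```text
time: 46.85
tool_pos: [0.6007, 0.0935, 0.1164]
tcp_rot: [[0.865, 0.502, -0.0], [0.502, -0.865, 0.0], [-0.0, -0.0, -1.0]]
force: [0.3, 0.1, -1.1]
opening: 0.367
```

{"fn": "play_rows", "kwargs": {
  "motion": [
    {"tx": -0.2, "ty": 4.5, "tz": 0, "rx": 0, "ry": 0, "rz": 0},
    {"tx": -0.35, "ty": 7.5, "tz": 0, "rx": 0, "ry": 0, "rz": 0},
    {"tx": -0.35, "ty": 8.05, "tz": 0, "rx": 0, "ry": 0, "rz": 0},
    {"tx": -0.35, "ty": 8.05, "tz": 1.3, "rx": 0, "ry": 0, "rz": 0},
    {"tx": -0.35, "ty": 8.05, "tz": 2.5, "rx": 0, "ry": 0, "rz": 0},
    {"tx": -0.35, "ty": 8.05, "tz": 2.5, "rx": 0, "ry": 0, "rz": 0},
    {"tx": -0.35, "ty": 8.05, "tz": 2.5, "rx": 0, "ry": 0, "rz": 0}
  ]
}}

```text
time: 47.72
tool_pos: [0.6374, 0.0246, 0.0914]
tcp_rot: [[0.864, 0.503, -0.0], [0.503, -0.864, 0.0], [-0.0, -0.0, -1.0]]
force: [-0.3, -0.2, -1.8]
opening: 0.364
```

```bash
python3 hold.py .6384 .0242 .0397 .527
```

```text
go [0.07, 0.08, 5.17] [-0.0, 0.0, 0.0] t 47.725 tcp [0.6374 0.0246 0.0914] F [-0.3 -0.2 -1.8] op 0.364
```

{"fn": "play_rows", "kwargs": {
  "motion": [
    {"tx": 0.07, "ty": 0.08, "tz": 0.4, "rx": 0, "ry": 0, "rz": 0},
    {"tx": 0.07, "ty": 0.08, "tz": 0.8, "rx": 0, "ry": 0, "rz": 0},
    {"tx": 0.07, "ty": 0.08, "tz": 1.1, "rx": 0, "ry": 0, "rz": 0},
    {"tx": 0.07, "ty": 0.08, "tz": 1.4, "rx": 0, "ry": 0, "rz": 0},
    {"tx": 0.07, "ty": 0.08, "tz": 1.7, "rx": 0, "ry": 0, "rz": 0},
    {"tx": 0.07, "ty": 0.08, "tz": 2.0, "rx": 0, "ry": 0, "rz": 0},
    {"tx": 0.07, "ty": 0.08, "tz": 2.0, "rx": 0, "ry": 0, "rz": 0}
  ]
}}

```text
time: 48.65
tool_pos: [0.6384, 0.0234, 0.0711]
tcp_rot: [[0.865, 0.502, -0.001], [0.502, -0.865, 0.0], [-0.001, -0.0, -1.0]]
force: [-0.2, -0.2, -1.1]
opening: 0.366
```

```bash
python3 -c "
from h import *
go(.6384,.0242,.0397,.527); print(get_obs()['moment'])"
```

```text
go [0.04, -0.06, 3.14] [-0.0, 0.001, -0.001] t 48.65 tcp [0.6384 0.0234 0.0711] F [-0.2 -0.2 -1.1] op 0.366
[ 0.04108095 -0.04995681  0.00446693]
```

{"fn": "play_rows", "kwargs": {
  "motion": [
    {"tx": 0.03, "ty": -0.03, "tz": 0.4, "rx": 0, "ry": 0, "rz": 0},
    {"tx": 0.03, "ty": -0.03, "tz": 0.9, "rx": 0, "ry": 0, "rz": 0},
    {"tx": 0.03, "ty": -0.03, "tz": 1.4, "rx": 0, "ry": 0, "rz": 0},
    {"tx": 0.03, "ty": -0.03, "tz": 1.9, "rx": 0, "ry": 0, "rz": 0},
    {"tx": 0.03, "ty": -0.03, "tz": 2.4, "rx": 0, "ry": 0, "rz": 0},
    {"tx": 0.03, "ty": -0.03, "tz": 2.9, "rx": 0, "ry": 0, "rz": 0},
    {"tx": 0.03, "ty": -0.03, "tz": 3.2, "rx": 0, "ry": 0, "rz": 0},
    {"tx": 0.03, "ty": -0.03, "tz": 3.4, "rx": 0, "ry": 0, "rz": 0}
  ]
}}

```text
time: 49.65
tool_pos: [0.6399, 0.0237, 0.0396]
tcp_rot: [[0.865, 0.502, 0.003], [0.502, -0.865, -0.0], [0.002, 0.002, -1.0]]
force: [-6.0, -0.2, 24.2]
opening: 0.365
```

{"fn": "play_rows", "kwargs": {
  "motion": [
    {"tx": 0, "ty": 0, "tz": 0.15, "rx": 0, "ry": 0, "rz": 0},
    {"tx": 0, "ty": 0, "tz": 0.2, "rx": 0, "ry": 0, "rz": 0},
    {"tx": 0, "ty": 0, "tz": 0.2, "rx": 0, "ry": 0, "rz": 0}
  ]
}}

```text
time: 50.02
tool_pos: [0.64, 0.0237, 0.0396]
tcp_rot: [[0.865, 0.502, 0.004], [0.502, -0.865, -0.001], [0.003, 0.002, -1.0]]
force: [-7.1, 0.2, 24.6]
opening: 0.358
```

{"fn": "play_rows", "kwargs": {
  "motion": [
    {"tx": 0, "ty": 0, "tz": -0.3, "rx": 0, "ry": 0, "rz": 0},
    {"tx": 0, "ty": 0, "tz": -0.3, "rx": 0, "ry": 0, "rz": 0},
    {"tx": 0, "ty": 0, "tz": -0.3, "rx": 0, "ry": 0, "rz": 0},
    {"tx": 0, "ty": 0, "tz": -4, "rx": 0, "ry": 0, "rz": 0},
    {"tx": 0, "ty": 0, "tz": -8.5, "rx": 0, "ry": 0, "rz": 0},
    {"tx": -5, "ty": 2.5, "tz": -8.5, "rx": 0, "ry": 0, "rz": 0},
    {"tx": -9.5, "ty": 4.8, "tz": -8.5, "rx": 0, "ry": 0, "rz": 0},
    {"tx": -10.7, "ty": 5.4, "tz": -8.5, "rx": 0, "ry": 0, "rz": 0}
  ],
  "fingers": 60
}}

```text
time: 51.02
tool_pos: [0.5717, -0.0784, 0.1201]
tcp_rot: [[0.866, 0.5, -0.001], [0.5, -0.866, 0.0], [-0.001, -0.001, -1.0]]
force: [0.2, 0.4, 0.6]
opening: 0.6
```

{"fn": "play_rows", "kwargs": {
  "motion": [
    {"tx": 0, "ty": 0, "tz": 0, "rx": 0, "ry": 0, "rz": 0},
    {"tx": 0, "ty": 0, "tz": 0, "rx": 0, "ry": 0, "rz": 0},
    {"tx": 0, "ty": 0, "tz": 0, "rx": 0, "ry": 0, "rz": 0}
  ]
}}

```text
time: 51.4
tool_pos: [0.574, -0.0755, 0.1203]
tcp_rot: [[0.864, 0.504, 0.0], [0.504, -0.864, 0.0], [0.0, -0.0, -1.0]]
force: [-1.2, 0.1, -0.1]
opening: 0.606
```

```bash
python3 - <<'E'
from h import *
s,sd=camera('side'); D=cloud('side',sd)
for n,x,y in(('S1',.5556,.0061),('S2',.5363,.0879),('S3',.6567,-.0563),('S4',.6374,.0255),('S5',.6181,.1072),('pin',.5749,-.0756)):
    m=(np.hypot(D[...,0]-x,D[...,1]-y)<.013)&(D[...,2]>.07)&(D[...,2]<.108); print(n,'cap top z',m.sum(),np.percentile(D[m][:,2],[50,80,95]).round(4) if m.sum() else '')
go(.574,-.0763,.047,.527)
cv2.imwrite('pics/caps_done.png',cv2.resize(s[170:310,230:390],None,fx=4,fy=4,interpolation=cv2.INTER_CUBIC))
E
```

```text
S1 cap top z 18 [0.092  0.0934 0.0939]
S2 cap top z 6 [0.0786 0.0827 0.0836]
S3 cap top z 83 [0.0927 0.0941 0.095 ]
S4 cap top z 67 [0.0926 0.0936 0.0947]
S5 cap top z 0 
pin cap top z 174 [0.0906 0.0999 0.1018]
go [-0.02, 0.07, 7.32] [-0.0, -0.0, 0.001] t 51.45 tcp [ 0.5738 -0.0756  0.1202] F [-1.7  1.1  0.1] op 0.601
```

View pics/caps_done.png

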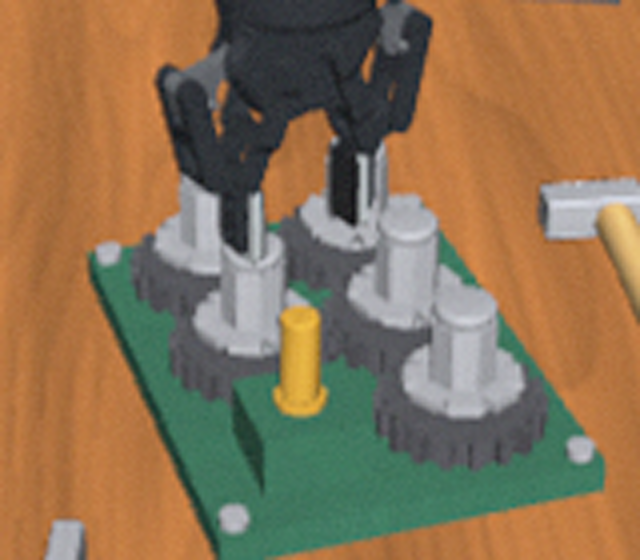

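{"fn": "play_rows", "kwargs": {
  "motion": [
    {"tx": 0, "ty": 0.06, "tz": 2, "rx": 0, "ry": 0, "rz": 0},
    {"tx": 0, "ty": 0.06, "tz": 4.5, "rx": 0, "ry": 0, "rz": 0},
    {"tx": 0, "ty": 0.06, "tz": 6.3, "rx": 0, "ry": 0, "rz": 0},
    {"tx": 0, "ty": 0.06, "tz": 7.3, "rx": 0, "ry": 0, "rz": 0},
    {"tx": 0, "ty": 0.06, "tz": 7.3, "rx": 0, "ry": 0, "rz": 0}
  ]
}}

```text
time: 52.08
tool_pos: [0.5734, -0.0766, 0.0469]
tcp_rot: [[0.865, 0.503, -0.001], [0.503, -0.865, 0.0], [-0.001, -0.001, -1.0]]
force: [-0.6, 0.8, 0.6]
opening: 0.598
```

{"fn": "play_rows", "kwargs": {
  "motion": [
    {"tx": 0, "ty": 0, "tz": 0, "rx": 0, "ry": 0, "rz": 0},
    {"tx": 0, "ty": 0, "tz": 0, "rx": 0, "ry": 0, "rz": 0},
    {"tx": 0, "ty": 0, "tz": 0, "rx": 0, "ry": 0, "rz": 0},
    {"tx": 0, "ty": 0, "tz": 0, "rx": 0, "ry": 0, "rz": 0}
  ],
  "fingers": 0
}}

```text
time: 52.58
tool_pos: [0.5749, -0.0773, 0.0484]
tcp_rot: [[0.865, 0.502, 0.003], [0.502, -0.865, -0.0], [0.002, 0.002, -1.0]]
force: [2.2, 0.4, 4.4]
opening: 0.217
```

```bash
python3 - <<'E'
from h import *
go(.6092,-.277,.112,.527)
E
```

```text
go [-7.05, 19.0, -6.34] [0.002, -0.002, -0.001] t 52.575 tcp [ 0.5749 -0.0773  0.0484] F [2.2 0.4 4.4] op 0.217
```

{"fn": "play_rows", "kwargs": {
  "motion": [
    {"tx": 0, "ty": 0, "tz": -2, "rx": 0, "ry": 0, "rz": 0},
    {"tx": 0, "ty": 0, "tz": -5, "rx": 0, "ry": 0, "rz": 0},
    {"tx": 0, "ty": 0, "tz": -6.5, "rx": 0, "ry": 0, "rz": 0},
    {"tx": -1.7, "ty": 4.6, "tz": -6.5, "rx": 0, "ry": 0, "rz": 0},
    {"tx": -3.5, "ty": 9.5, "tz": -6.5, "rx": 0, "ry": 0, "rz": 0},
    {"tx": -5.3, "ty": 14.5, "tz": -6.5, "rx": 0, "ry": 0, "rz": 0},
    {"tx": -6.7, "ty": 18.2, "tz": -6.5, "rx": 0, "ry": 0, "rz": 0},
    {"tx": -7, "ty": 19, "tz": -6.5, "rx": 0, "ry": 0, "rz": 0}
  ]
}}

```text
time: 53.58
tool_pos: [0.6077, -0.2791, 0.1114]
tcp_rot: [[0.866, 0.499, -0.001], [0.499, -0.866, 0.0], [-0.001, -0.001, -1.0]]
force: [-0.4, 0.2, -1.6]
opening: 0.211
```

{"fn": "play_rows", "kwargs": {
  "motion": [
    {"tx": 0, "ty": 0, "tz": 0, "rx": 0, "ry": 0, "rz": 0},
    {"tx": 0, "ty": 0, "tz": 0, "rx": 0, "ry": 0, "rz": 0},
    {"tx": 0, "ty": 0, "tz": 0, "rx": 0, "ry": 0, "rz": 0},
    {"tx": 0, "ty": 0, "tz": 0, "rx": 0, "ry": 0, "rz": 0}
  ]
}}

```text
time: 54.08
tool_pos: [0.6086, -0.2756, 0.1127]
tcp_rot: [[0.864, 0.503, -0.0], [0.503, -0.864, 0.0], [0.0, -0.0, -1.0]]
force: [0.3, 0.3, -1.1]
opening: 0.213
```

```bash
python3 - <<'E'
from h import *
s,sd=camera('side'); go(.610,-.277,.048,.527)
x0,y0=285,230; f=5
a=cv2.resize(s[y0:y0+120,x0:x0+100],None,fx=f,fy=f,interpolation=cv2.INTER_CUBIC)
for z in(.05,.075,.115):
    q=proj('side',[[.6105,-.2757,z]])[0]; cv2.circle(a,tuple(((q+.5-[x0,y0])*f).round().astype(int)),2,(0,0,255),-1)
s0=cv2.imread('pics/side_0.png'); b=cv2.resize(s0[270:390,x0:x0+100],None,fx=3,fy=f,interpolation=cv2.INTER_CUBIC)
cv2.imwrite('pics/pinback.png',np.hstack([a,b]))
# pin silhouette columns, original (in stand) and now
for n,im,lo,hi in(('orig',s0,312,345),('now',s,225,345)):
    h=cv2.cvtColor(im,cv2.COLOR_BGR2HSV); m=(h[...,0]>18)&(h[...,0]<30)&(h[...,1]>190)&(h[...,2]>90); m[:,:310]=0; m[:,360:]=0
    print(n,[(v,int(np.nonzero(m[v])[0].min()),int(np.nonzero(m[v])[0].max())) for v in range(lo,hi,4) if m[v].sum()>2])
E
```

```text
go [0.06, 0.16, 6.47] [0.0, -0.0, -0.0] t 54.125 tcp [ 0.6087 -0.2758  0.1127] F [ 0.3  0.1 -1.7] op 0.212
orig []
now []
```

View pics/pinback.png

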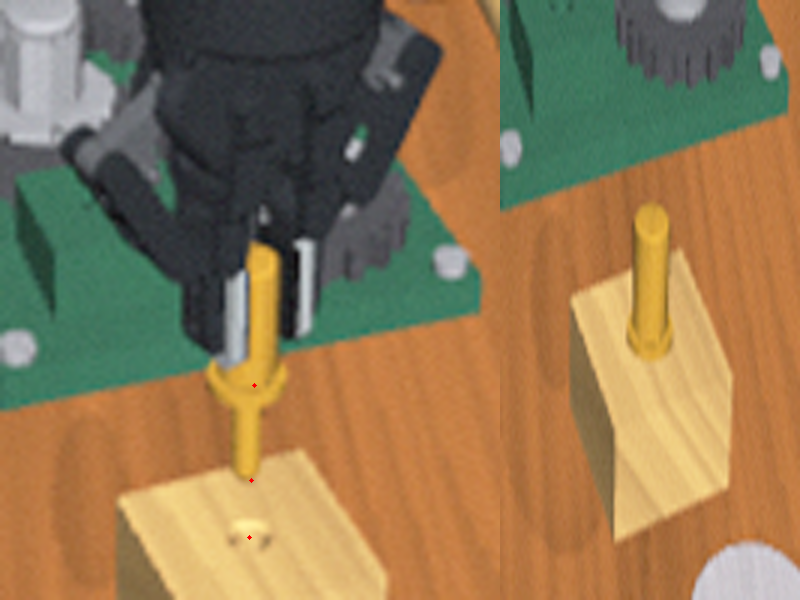

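{"fn": "play_rows", "kwargs": {
  "motion": [
    {"tx": 0.1, "ty": 0.17, "tz": 0.5, "rx": 0, "ry": 0, "rz": 0},
    {"tx": 0.1, "ty": 0.17, "tz": 1.1, "rx": 0, "ry": 0, "rz": 0},
    {"tx": 0.1, "ty": 0.17, "tz": 1.7, "rx": 0, "ry": 0, "rz": 0},
    {"tx": 0.1, "ty": 0.17, "tz": 2.1, "rx": 0, "ry": 0, "rz": 0},
    {"tx": 0.1, "ty": 0.17, "tz": 2.5, "rx": 0, "ry": 0, "rz": 0},
    {"tx": 0.1, "ty": 0.17, "tz": 2.8, "rx": 0, "ry": 0, "rz": 0},
    {"tx": 0.1, "ty": 0.17, "tz": 3.1, "rx": 0, "ry": 0, "rz": 0},
    {"tx": 0.1, "ty": 0.17, "tz": 3.1, "rx": 0, "ry": 0, "rz": 0}
  ]
}}

```text
time: 55.12
tool_pos: [0.6101, -0.2774, 0.0812]
tcp_rot: [[0.865, 0.502, -0.0], [0.502, -0.865, 0.0], [-0.0, -0.0, -1.0]]
force: [0.3, 0.3, -1.1]
opening: 0.211
```

{"fn": "play_rows", "kwargs": {
  "motion": [
    {"tx": 0, "ty": 0, "tz": 0.6, "rx": 0, "ry": 0, "rz": 0},
    {"tx": 0, "ty": 0, "tz": 1.2, "rx": 0, "ry": 0, "rz": 0},
    {"tx": 0, "ty": 0, "tz": 1.8, "rx": 0, "ry": 0, "rz": 0},
    {"tx": 0, "ty": 0, "tz": 2.4, "rx": 0, "ry": 0, "rz": 0},
    {"tx": 0, "ty": 0, "tz": 2.8, "rx": 0, "ry": 0, "rz": 0},
    {"tx": 0, "ty": 0, "tz": 3.2, "rx": 0, "ry": 0, "rz": 0},
    {"tx": 0, "ty": 0, "tz": 3.4, "rx": 0, "ry": 0, "rz": 0},
    {"tx": 0, "ty": 0, "tz": 3.5, "rx": 0, "ry": 0, "rz": 0}
  ]
}}

```text
time: 56.12
tool_pos: [0.6105, -0.2776, 0.0483]
tcp_rot: [[0.865, 0.502, 0.001], [0.502, -0.865, -0.001], [0.0, 0.001, -1.0]]
force: [-4.0, 2.9, 13.9]
opening: 0.217
```

{"fn": "play_rows", "kwargs": {
  "motion": [
    {"tx": 0, "ty": 0, "tz": -0.3, "rx": 0, "ry": 0, "rz": 0},
    {"tx": 0, "ty": 0, "tz": -0.3, "rx": 0, "ry": 0, "rz": 0},
    {"tx": 0, "ty": 0, "tz": -0.3, "rx": 0, "ry": 0, "rz": 0},
    {"tx": 0, "ty": 0, "tz": -4, "rx": 0, "ry": 0, "rz": 0},
    {"tx": 0, "ty": 0, "tz": -8.3, "rx": 0, "ry": 0, "rz": 0.1},
    {"tx": -4, "ty": -2.3, "tz": -8.3, "rx": 0, "ry": 0, "rz": 0.25},
    {"tx": -8.5, "ty": -4.9, "tz": -8.3, "rx": 0, "ry": 0, "rz": 0.4},
    {"tx": -13, "ty": -7.4, "tz": -8.3, "rx": 0, "ry": 0, "rz": 0.55}
  ],
  "fingers": 60
}}

```text
time: 57.12
tool_pos: [0.4592, -0.2786, 0.1294]
tcp_rot: [[1.0, -0.029, 0.0], [-0.029, -1.0, -0.0], [0.0, 0.0, -1.0]]
force: [-0.1, -0.7, 1.1]
opening: 0.597
```

{"fn": "play_rows", "kwargs": {
  "motion": [
    {"tx": 0, "ty": 0, "tz": 0, "rx": 0, "ry": 0, "rz": 0.107},
    {"tx": 0, "ty": 0, "tz": 0, "rx": 0, "ry": 0, "rz": 0.107},
    {"tx": 0, "ty": 0, "tz": 0, "rx": 0, "ry": 0, "rz": 0.107}
  ]
}}

```text
time: 57.5
tool_pos: [0.4613, -0.2791, 0.1296]
tcp_rot: [[0.992, -0.129, 0.001], [-0.129, -0.992, -0.0], [0.001, 0.0, -1.0]]
force: [-0.5, -0.0, -0.2]
opening: 0.596
```

```bash
python3 - <<'E'
from h import *
go(.4612,-.279,.064,-.13)
C,cd=camera('top'); s,sd=camera('side'); D=cloud('side',sd)
m=(np.hypot(D[...,0]-.6107,D[...,1]+.2754)<.013)&(D[...,2]>.07)&(D[...,2]<.12); q=D[m]; print('pin in stand: n',m.sum(),'z',np.percentile(q[:,2],[80,95,98]).round(4),'xy of top',q[q[:,2]>.096].mean(0).round(4))
m=(D[...,2]>.09)&(D[...,2]<.112)&(abs(D[...,0]-.461)<.07)&(abs(D[...,1]+.279)<.07)&(sd>0); X=D[m][:,:2].astype(np.float32); a=cv2.PCACompute(X,None)[1][0]; print('bar',m.sum(),np.arctan2(a[1],a[0]),cv2.minAreaRect(X))
for n,x,y in(('S1',.5556,.0061),('S2',.5363,.0879),('S3',.6567,-.0563),('S4',.6374,.0255),('S5',.6181,.1072)):
    m=(np.hypot(D[...,0]-x,D[...,1]-y)<.013)&(D[...,2]>.07)&(D[...,2]<.12); print(n,'cap top z',m.sum(),np.percentile(D[m][:,2],[50,80,95]).round(4) if m.sum() else '')
E
```

```text
go [-0.02, -0.01, 6.56] [0.0, -0.001, 0.001] t 57.5 tcp [ 0.4613 -0.2791  0.1296] F [-0.5 -0.  -0.2] op 0.596
pin in stand: n 235 z [0.1    0.102  0.1028] xy of top [ 0.6094 -0.2786  0.1   ]
bar 443 1.4392868 ((0.46126317977905273, -0.27926570177078247), (0.09279531985521317, 0.014502624981105328), 83.11477661132812)
S1 cap top z 72 [0.0927 0.0935 0.0942]
S2 cap top z 65 [0.0927 0.0934 0.0945]
S3 cap top z 72 [0.0928 0.0936 0.0944]
S4 cap top z 67 [0.0926 0.0939 0.0955]
S5 cap top z 61 [0.0923 0.0938 0.0946]
```

{"fn": "play_rows", "kwargs": {
  "motion": [
    {"tx": 0, "ty": 0, "tz": 2.5, "rx": 0, "ry": 0, "rz": 0},
    {"tx": 0, "ty": 0, "tz": 4.5, "rx": 0, "ry": 0, "rz": 0},
    {"tx": 0, "ty": 0, "tz": 6, "rx": 0, "ry": 0, "rz": 0},
    {"tx": 0, "ty": 0, "tz": 6.5, "rx": 0, "ry": 0, "rz": 0}
  ]
}}

```text
time: 58.1
tool_pos: [0.4604, -0.2783, 0.0635]
tcp_rot: [[0.992, -0.13, -0.001], [-0.13, -0.992, 0.001], [-0.001, -0.001, -1.0]]
force: [1.0, -0.4, -0.7]
opening: 0.603
```

{"fn": "play_rows", "kwargs": {
  "motion": [
    {"tx": 0, "ty": 0, "tz": 0, "rx": 0, "ry": 0, "rz": 0},
    {"tx": 0, "ty": 0, "tz": 0, "rx": 0, "ry": 0, "rz": 0},
    {"tx": 0, "ty": 0, "tz": 0, "rx": 0, "ry": 0, "rz": 0},
    {"tx": 0, "ty": 0, "tz": 0, "rx": 0, "ry": 0, "rz": 0}
  ],
  "fingers": 0
}}

```text
time: 58.6
tool_pos: [0.461, -0.2792, 0.0653]
tcp_rot: [[0.992, -0.13, 0.001], [-0.13, -0.992, -0.001], [0.001, 0.001, -1.0]]
force: [-1.0, 0.0, 5.3]
opening: 0.151
```

{"fn": "play_rows", "kwargs": {
  "motion": [
    {"tx": 0, "ty": 0, "tz": 0, "rx": 0, "ry": 0, "rz": -0.13},
    {"tx": 0, "ty": 0, "tz": 0, "rx": 0, "ry": 0, "rz": -0.26},
    {"tx": 0, "ty": 0, "tz": 0, "rx": 0, "ry": 0, "rz": -0.4},
    {"tx": 0, "ty": 0, "tz": 0, "rx": 0, "ry": 0, "rz": -0.53},
    {"tx": 0, "ty": 0, "tz": 0, "rx": 0, "ry": 0, "rz": -0.66},
    {"tx": 0, "ty": 0, "tz": 0, "rx": 0, "ry": 0, "rz": -0.76},
    {"tx": 0, "ty": 0, "tz": 0, "rx": 0, "ry": 0, "rz": -0.78},
    {"tx": 0, "ty": 0, "tz": 0, "rx": 0, "ry": 0, "rz": -0.78}
  ]
}}

```text
time: 59.6
tool_pos: [0.4618, -0.279, 0.0653]
tcp_rot: [[0.797, 0.604, 0.003], [0.604, -0.797, -0.0], [0.002, 0.002, -1.0]]
force: [2.2, 1.6, 4.5]
opening: 0.151
```

{"fn": "play_rows", "kwargs": {
  "motion": [
    {"tx": 0, "ty": 0, "tz": 0, "rx": 0, "ry": 0, "rz": 0},
    {"tx": 0, "ty": 0, "tz": 0, "rx": 0, "ry": 0, "rz": 0},
    {"tx": 0, "ty": 0, "tz": 0, "rx": 0, "ry": 0, "rz": 0},
    {"tx": 0, "ty": 0, "tz": -4, "rx": 0, "ry": 0, "rz": 0},
    {"tx": 0, "ty": 0, "tz": -8, "rx": 0, "ry": 0, "rz": 0},
    {"tx": -3, "ty": -3, "tz": -12, "rx": 0, "ry": 0, "rz": 0},
    {"tx": -6, "ty": -3, "tz": -12, "rx": 0, "ry": 0, "rz": 0},
    {"tx": -6, "ty": -3, "tz": -12, "rx": 0, "ry": 0, "rz": 0}
  ],
  "fingers": 60
}}

```text
time: 60.6
tool_pos: [0.3938, -0.292, 0.1851]
tcp_rot: [[0.798, 0.602, 0.001], [0.602, -0.798, -0.001], [-0.0, 0.001, -1.0]]
force: [-0.4, -0.2, 0.5]
opening: 0.601
```

```bash
python3 - <<'E'
from h import *
go(.4612,-.279,.064,.65)
for c in('side','top'):
    s,sd=camera(c); D=cloud(c,sd)
    m=(D[...,2]>.095)&(D[...,2]<.115)&(abs(D[...,0]-.461)<.06)&(abs(D[...,1]+.279)<.06)&(sd>0); X=D[m][:,:2].astype(np.float32); a=cv2.PCACompute(X,None)[1][0]; print(c,'bar',m.sum(),np.arctan2(a[1],a[0]),cv2.minAreaRect(X))
# pipe direction from first side picture, pipe z from depth
im=cv2.imread('pics/side_0.png'); D=cloud('side',np.load('pics/side_0.npy')); h=cv2.cvtColor(im,cv2.COLOR_BGR2HSV)
m=np.zeros(im.shape[:2],bool); m[330:360,200:290]=1; m&=(h[...,0]<12)&(h[...,1]>150)&(D[...,2]>.03)&(D[...,2]<.09)
X=D[m][:,:2].astype(np.float32); a=cv2.PCACompute(X,None)[1][0]; print('pipe',m.sum(),np.arctan(a[1]/a[0]))
E
```

```text
go [6.16, 3.01, 12.11] [0.001, 0.0, -0.004] t 60.6 tcp [ 0.3938 -0.292   0.1851] F [-0.4 -0.2  0.5] op 0.601
side bar 526 2.2390995 ((0.46103963255882263, -0.2802056670188904), (0.015285346657037735, 0.09251019358634949), 38.06205368041992)
top bar 197 2.2196753 ((0.46046340465545654, -0.2781270742416382), (0.014920249581336975, 0.087978795170784), 37.519500732421875)
pipe 235 -0.11393447
```

```bash
python3 -c "
from rig import *
print(get_obs()['time']); print(sign_off())"
```

```text
60.7
the job is handed in; nothing more can be done
None
```

The job is done and handed in at 60.7 s of simulated time; no verdict was reported. I did the steps in the required order:

1. **Valve shut:** I turned it clockwise until the wrist felt the stop, about 1.9 Nm. The bar then stood square to the pipe.
2. **Pin into the boss:** I pushed it in until the collar met the boss, at 12.5 N.
3. **Caps:** I pressed all five onto the five shafts, ending at 24 to 34 N each. Each stopped at the depth expected for sitting on the hub.
4. **Pin back in its stand:** It went in until the collar touched, at 14 N.
5. **Valve half open:** I turned it back to 45 degrees.

**Last checks:**
- **Caps:** All five tops measured about 0.0925 m above the bench; fully seated is 0.092 m.
- **Pin:** Its top is at 0.100 m, the same as at the start.
- **Valve:** The handle is about 0.78 rad from shut. The two cameras agree within 0.02 rad, and the target is 0.785.
- **Clearance:** The gripper was open and clear of everything.
- **Hammer, mug and tin:** I never went near them, but I did not measure them again at the end.

**What disagreed:**
- **Fingertips:** They stand about 21 mm behind the reported tool centre point, not 17 mm ahead as stated. My first grip on the valve closed on air because of this, and I corrected for it from then on.
- **Robot and camera positions:** They differed by about 1 mm in the horizontal plane, which I allowed for.
- **Side-camera cap fit:** I did not use it because the caps overlapped in that view, so cap positions came from the top camera.

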